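# Raise the pail's bail and snap it into the safety hook

### The arm

A 6-joint arm with a two-finger parallel gripper is mounted at the origin on a cart in front of the work surface, level with it; the furniture and walls round the work are solid. World frame = base frame: x ahead of the robot, y to its left, z up, the work surface at z = 0. Lengths are in m, angles in rad, forces in N, time in s.
With the tool pointing down it reaches from about 0.35 to 0.975 m from the base axis. Payload 4.9 kg.
Tool frame: the origin (TCP) lies midway between the tips of the shut fingers; the grasp point (between the pads) lies 19 mm behind it; z points along the fingers, y is the direction in which the jaws open and shut (so a half turn about z gives the same grasp; the last joint's range is limited). The gripper opens to 85 mm and grips with 20 to 120 N. Pads are 22 mm wide; open, the fingers measure 114 mm over their backs; the gripper's body (76 mm by 85 mm) begins 54 mm behind the grasp point. The pads swing forward as they close: fully open they stand 13 mm farther back than shut.
Start: joints at [1.01, 0.053, 1.613, -0, 1.476, -0.119], TCP at [0.267, 0.565, 0.211] pointing down, gripper open.
Joint ranges: [-3.01, 3.01], [-1.01, 2.22], [0.06, 2.58], [-1.02, 4.17], [0.09, 2.62], [-3.14, 3.14]. Speed limits (rad/s): [2.57, 2.57, 3.14, 3.14, 3.14, 3.14].

### API

Orientations are given as a rotation vector (axis times angle).
In Python, from plant import sensors, grab_frame, camera_model, env gives the robot as it stands.
- The arm moves only by the tool send_rows, never from a script. Its argument "motion" is one flat list of numbers, 7 for each row, row after row: the turn, a rotation vector about the tool's x, y, z in units of 6 degrees (1.0 is 6 degrees), then the shift along the tool's x, y, z in units of 40 mm (1.0 is 40 mm), then the opening, from 0 (shut) to 1 (fully open). A call has 1 to 20 rows; each row shifts and turns the commanded pose from where the row before left it, along the tool's axes as they then stand; what a row does not reach is not made up. A row lasts 1/12 s, in which the tool goes at most 41.7 mm and 7.16 degrees, less where a joint would pass 70% of its speed; a pose out of reach is approached as far as the arm can. A call is refused whole if a number of a shift passes 1 or a number of a turn 1, either way. A call with a gripper value outside its range is refused whole. The fingers move at their own pace and stop on an object; "squeeze" is the grip in N (left out, the last holds). Time passes only in rows, so rows that do not move let the fingers close. It gives the time, the measured TCP pose, the force and the opening at its end, in the units of the state.
- sensors.read_state(): the state, without advancing time (a new reading comes with each control period).
- grab_frame(name): name is "scene" or "top" or "wrist"; returns the picture (400x640x3 uint8, blue, green, red); there is no depth.
- camera_model(name): a dict with "fov_y" (degrees; the focal length in pixels is half the picture's height over the tangent of half this angle, whatever the lens; pixels are square), "cx", "cy" (the principal point, pixels), "R" (3x3) and "t" (3): a world point X has camera coordinates R X + t; the wrist camera has in their place "mount" (4x4, takes a point from camera to tool coordinates, whose origin is the TCP and whose axes are the flange's). Camera axes: x right, y down, z forward; pixel columns grow to the right and rows downward; lengths in m; the calibration is good to about 2 mm. A picture is of the moment at which its call begins: read the wrist's pose just before it. camera_model takes no time and is no camera call.
- env.sign_off(): hands the job in, once; it reports no verdict.
The state is a dict: "t": time; "qpos": joint angles; "joint_vel": joint speeds; "tau": joint torques, N m; "ee_pos": TCP position; "eef_rot": TCP orientation; "ft_force": force on the tool from outside, world axes, zero at the start; "torque": the same for the moment, N m; "width": finger opening in m.
Only numpy, scipy, OpenCV 4.12 (cv2) and the standard library are available. Lean on these libraries where they do the work, as an engineer would, in place of code of your own. Each camera call takes 0.05 s, during which the arm holds its last target.

### The job

The small metal pail with the spare bulb in it is to hang out of the way on the hook stand. With the pail standing where it is, swing its folded-down wire bail upright; then carry the pail by the bail, level enough that the bulb stays in, and press the bail wire gently down through the sprung gates of the twin hook until it is home on the hook bottoms and both gates have snapped shut above it. Let go and leave the pail hanging; do not force the hook and do not knock the other things about.

Things in the scene. Friction and masses are not known exactly. Their poses are not given: they have to be found in the camera images.
- pail: Small open bare-metal pail, loose, about 0.32 kg, tips easily if its bail is pulled off its arc. 84 mm across at the foot, 106 mm at the rim, 92 mm tall. Origin: centre of its underside, z up. Bail ears on its y axis at y = +55 and -55 mm, 80 mm above the underside. The folded bail lies out over its -x side.
- bail (a joint): Swing of the wire bail about the line through the ears (rad): 0 = level, sticking out over the pail's -x side; grows as it is raised; 1.571 = upright over the pail; limits -0.1 and 3.24. Starts between -0.05 and 0.2. The ears are slightly stiff (0.04 N m): the bail stays where it is left.
- bail_grip (a point): Centre of the black roll grip in the bail's middle (12 mm diameter, 40 mm long, along its y and the pail's y axis), 124 mm from the ear line. The bail is a flat-topped U of 5 mm wire, 110 mm wide, straight 41 mm either side of here. Folded: 60 mm clear between roll and rim, so fingers can take the roll from above, one on the pail's side. The roll spins freely on the wire.
- stand: Dark bench stand, fixed: base 130 x 150 x 10 mm, telescopic post, twin hook on top. Origin: centre of the base's underside, below the post, z up. Two prongs of 8 mm bar reach along its -x axis at y = +36 and -36 mm (64 mm clear between): level to x = -78 mm, then a U-shaped throat (underside 38 mm below the level centre line), then an upturned tip at x = -111 to -118 mm, rising 10 mm above it.
- hook_plumb (a point): Worktop point below the wire's home (stand's x = -100 mm, y = 0), axes as the stand's; home wire lies along y. Enter from -x, tips first through the bail, wire above the tips, pail below the hooks; lower within 3 mm in x. The post's height is NOT reported: level prong centre line 251 to 295 mm up, home wire centre 27 mm below it (224 to 268 mm): feel or look. Over 25 N pail on stand is forcing.
- gate_left (a joint): Sprung gate of the prong at the stand's +y: a 4 mm wire 30 mm long, hinged at x = -80 mm, closing the throat to the tip. rad: 0 = shut (level), grows as it is pushed down (to 1.35); springs shut, never opens upward. Both together resist with 9 to 15 N (part of it the pail's weight); the wire is past at about 0.85, some 20 mm below the level part. Under the pail alone it sags 0.1 to 0.4.
- gate_right (a joint): The same gate on the prong at the stand's -y side.
- bulb_mid (a point): Spare bulb, white, 51 mm diameter and 58 mm tall, standing loose inside the pail; the point is half-way up it. It must stay in the pail.
- tape_mid (a point): Bystander: small black roll of tape, 55 mm across, 19 mm tall, loose on the worktop; the point is its centre.
- red_screwdriver: Bystander: red-handled screwdriver, 207 x 29 x 28 mm, lying loose on the worktop; origin at the centre of its underside.
- bulb_b_mid (a point): Bystander: second white bulb, 51 mm diameter, 58 mm tall, standing loose on the worktop; the point is half-way up it.
Things that resemble listed ones, but are neither listed nor needed, are in the scene too. What is shaped like the part that bears bulb_mid but purple is not meant.

How it is judged:
On the way, in this order (a step that is already met when the one before it is completed fails the run):
1. the bail is upright (within 0.25 rad) while the pail still stands level on the worktop, shifted less than 30 mm (value of joint bail between 1.32 and 1.82 rad and height (world z) of pail below 0.006 m and angle between pail's own z axis and vertical below 0.12 rad and distance of pail from where it was at the start of the episode below 0.03 m), for 0.1 s.
2. the pail, off the worktop, presses both gates open (value of joint each of gate_left, gate_right above 0.5 rad and contact force between pail and stand above 1.5 N and height (world z) of pail above 0.015 m).
At the end, for the whole second after the job is handed in: The pail hangs by its bail, over 15 mm off the worktop, level within 0.2 rad, at rest (under 0.05 m/s); the wire lies in both throats (roll 80 to 115 mm before the post, within 25 mm of midway between prongs), both gates shut over it (under 0.08 rad); the bulb is still in the pail (value of joint each of gate_left, gate_right below 0.08 rad and contact force between pail and stand above 1.5 N and height (world z) of pail above 0.015 m and angle between pail's own z axis and vertical below 0.2 rad and x of bail_grip in the frame of stand between -0.115 and -0.08 m and y of bail_grip in the frame of stand between -0.025 and 0.025 m and horizontal distance between bulb_mid and pail below 0.045 m and z of bulb_mid in the frame of pail between 0 and 0.09 m and linear speed of pail below 0.05 m/s); the robot touches nothing.
It fails at once if the pail is pressed against the stand with more than 25 N (contact force between pail and stand above 25 N).
It fails at once if the pail is tipped more than 0.7 rad (angle between pail's own z axis and vertical above 0.7 rad).
It fails at once if a bystander (tape roll, screwdriver, second bulb) is shifted more than 30 mm (distance of any of tape_mid, red_screwdriver, bulb_b_mid from where it was at the start of the episode above 0.03 m).
It also fails if it takes over 67 s, if anything falls off the work surface, if the arm or the gripper's body presses on something with over 40 N, if the wrist force passes 120 N, or if a joint passes its speed limit or range.

## Working session

There is one attempt and no reset: what is moved stays moved. The work goes in short steps, Python scripts to look and compute and a tool call to move; the robot and the scene stay as the last step left them, time stands still between calls to the robot, and variables do not carry over. Pictures are saved under pics/ and viewed, and the job is handed in when it is done.

Besides the shell and the picture viewer there is one more tool, called after "Request:" by a JSON object that holds its "api" and its "payload", one argument or row to a line. send_rows: Moves the arm, as the interface text tells. Its arguments: {"type":"object","properties":{"motion":{"type":"array","items":{"type":"number"}},"squeeze":{"type":"number"}},"required":["motion"]}

```bash
ls; mkdir -p pics; python3 - <<'E'
from plant import sensors, grab_frame, camera_model, env
import cv2
s=sensors.read_state();print(s)
for n in ["scene","top","wrist"]:
    cv2.imwrite(f"pics/{n}0.png",grab_frame(n)); print(n,camera_model(n))
E
```

```text
pics
{'t': 0.0, 'qpos': array([ 1.01003179e+00,  5.33960559e-02,  1.61426592e+00, -1.33563004e-05,
        1.47603153e+00, -1.19007472e-01]), 'joint_vel': array([ 0.00089757, -0.00023876, -0.00096519,  0.0008308 , -0.0005154 ,
        0.0003742 ]), 'tau': array([ 4.31338515e-05, -3.93678832e+01, -3.70174992e+01, -1.40791076e-04,
        7.00020013e-03, -5.83459084e-06]), 'ee_pos': array([0.26685733, 0.56443159, 0.20935555]), 'eef_rot': array([-0.6881288 , -3.06459656,  0.0031175 ]), 'ft_force': array([0.3053109 , 0.72896806, 0.72730605]), 'torque': array([-0.01369215, -0.04377003, -0.01148303]), 'width': 0.08537900570433347}
scene {'fov_y': 49.12736175515044, 'cx': 315.5656884460492, 'cy': 197.07088748989582, 'R': array([[ 0.84888541, -0.52834673,  0.01559766],
       [-0.24395168, -0.41778962, -0.87517965],
       [ 0.46891484,  0.73912216, -0.48354658]]), 't': array([-0.47808478,  0.24863708,  0.9582917 ])}
top {'fov_y': 42.24236077805087, 'cx': 320.9664347221746, 'cy': 202.8974343174264, 'R': array([[ 2.83825307e-02, -9.99596834e-01,  7.74979432e-04],
       [-9.84330245e-01, -2.80840175e-02, -1.74084053e-01],
       [ 1.74035633e-01,  4.17811028e-03, -9.84730492e-01]]), 't': array([-0.08020889,  0.56796923,  1.4250232 ])}
wrist {'fov_y': 71.19635803354693, 'cx': 316.64167592047755, 'cy': 195.17532194521183, 'mount': array([[ 2.67170956e-04, -9.45318251e-01, -3.26149250e-01,
         8.38306629e-02],
       [ 9.99999836e-01,  4.17864715e-04, -3.91980753e-04,
        -6.33695818e-04],
       [ 5.06832823e-04, -3.26149092e-01,  9.45318207e-01,
        -1.64180895e-01],
       [ 0.00000000e+00,  0.00000000e+00,  0.00000000e+00,
         1.00000000e+00]])}
```

View pics/scene0.png

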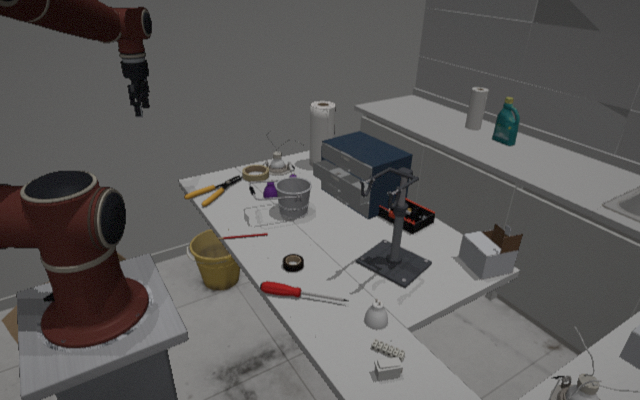

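View pics/top0.png

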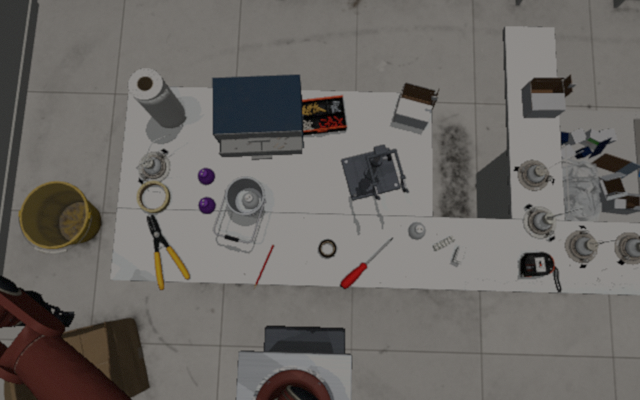

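View pics/wrist0.png

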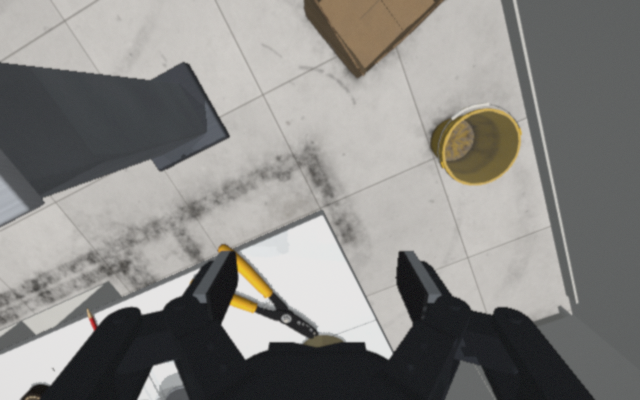

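```bash
cat > h.py <<'E'
import numpy as np, cv2
from plant import sensors, grab_frame, camera_model, env
from scipy.spatial.transform import Rotation as Rot
def cam(n,st=None):
    m=camera_model(n); f=200/np.tan(np.radians(m['fov_y']/2))
    if n=='wrist':
        T=np.eye(4);T[:3,:3]=Rot.from_rotvec(st['eef_rot']).as_matrix();T[:3,3]=st['ee_pos']
        C=T@np.array(m['mount']);R=C[:3,:3].T;t=-R@C[:3,3]
    else: R=np.array(m['R']);t=np.array(m['t'])
    return f,m['cx'],m['cy'],R,t
def ray(c,u,v):
    f,cx,cy,R,t=c
    o=-R.T@t; d=R.T@np.array([(u-cx)/f,(v-cy)/f,1]);return o,d/np.linalg.norm(d)
def onz(c,u,v,z):
    o,d=ray(c,u,v);return o+d*(z-o[2])/d[2]
def proj(c,X):
    f,cx,cy,R,t=c
    p=R@np.asarray(X)+t;return np.array([cx+f*p[0]/p[2],cy+f*p[1]/p[2]])
def tri(rs):
    A=0;b=0
    for o,d in rs:
        P=np.eye(3)-np.outer(d,d);A=A+P;b=b+P@o
    X=np.linalg.solve(A,b);return X,[np.linalg.norm((np.eye(3)-np.outer(d,d))@(X-o)) for o,d in rs]
def crop(img,name,x0,y0,x1,y1,k):
    c=cv2.resize(img[y0:y1,x0:x1],None,fx=k,fy=k,interpolation=cv2.INTER_CUBIC)
    for x in range((x0+9)//10*10,x1,10):
        cv2.line(c,((x-x0)*k,0),((x-x0)*k,6 if x%50 else 16),(0,255,255),1)
        if x%20==0: cv2.putText(c,str(x),((x-x0)*k+2,16),0,.4,(0,0,255),1)
    for y in range((y0+9)//10*10,y1,10):
        cv2.line(c,(0,(y-y0)*k),(6,(y-y0)*k),(0,255,255),1)
        if y%20==0: cv2.putText(c,str(y),(8,(y-y0)*k+5),0,.4,(0,0,255),1)
    cv2.imwrite('pics/'+name+'.png',c)
E
python3 - <<'E'
from h import *
a=cv2.imread('pics/top0.png');b=cv2.imread('pics/scene0.png')
crop(a,'tA',190,150,290,250,6);crop(a,'tB',330,130,430,240,5);crop(b,'sA',230,140,330,230,7);crop(b,'sB',345,155,445,285,4)
E
```

```text
(no output)
```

View pics/tA.png

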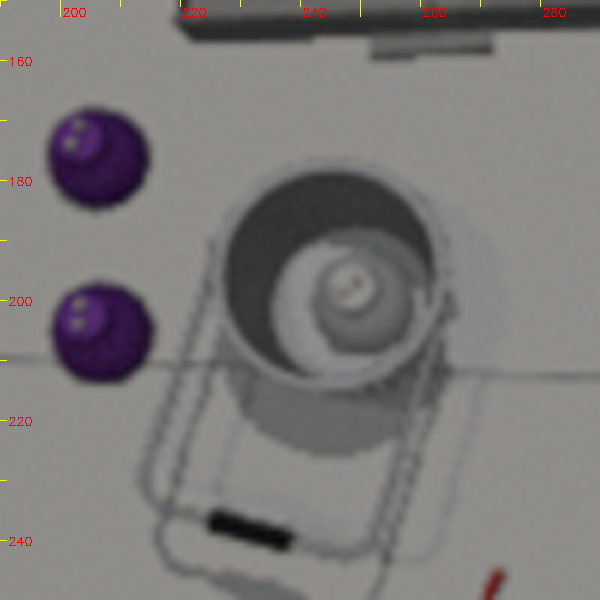

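View pics/tB.png

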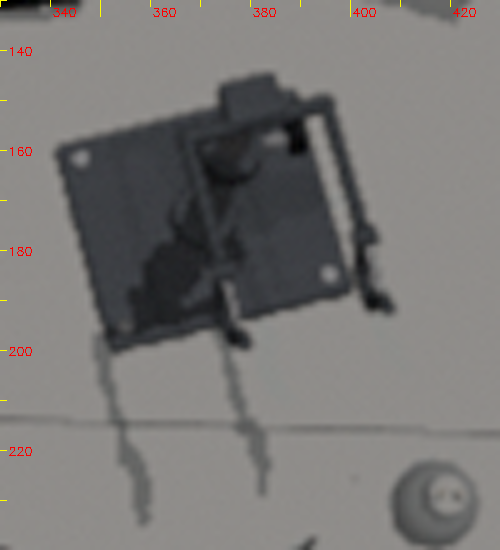

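View pics/sA.png

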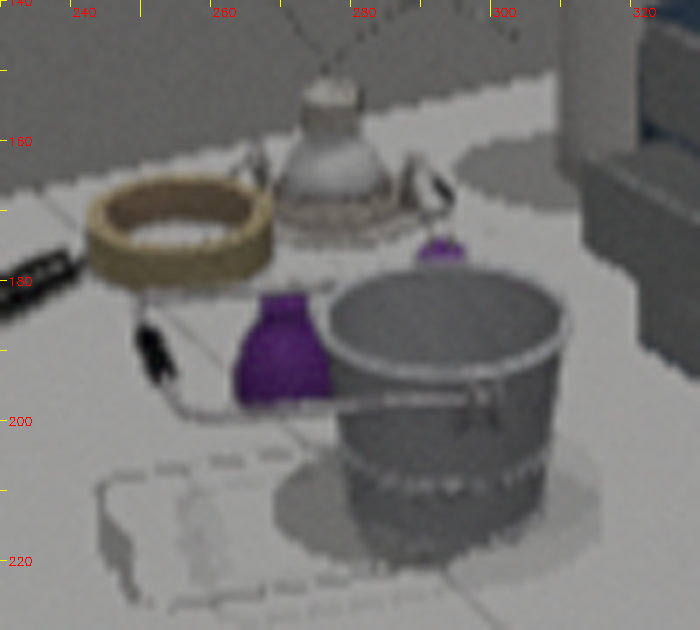

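View pics/sB.png

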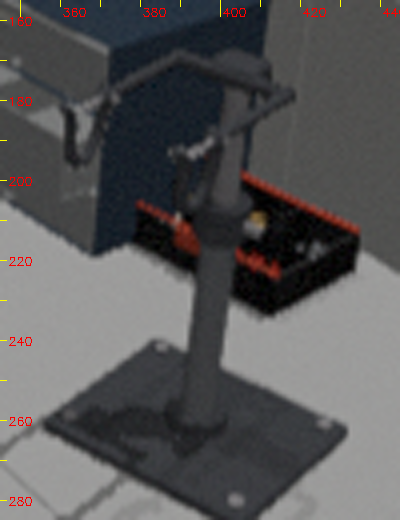

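```bash
python3 - <<'E'
from h import *
T=cam('top');S=cam('scene')
def two(n,a,b):
    X,e=tri([ray(T,*a),ray(S,*b)]);print(n,X.round(4),np.round(e,4))
two('grip',(231.3,238.6),(250.3,190.5))
two('bendR',(252,242.5),(255,199)) 
two('earR',(264.5,202),(298.5,196))
print('rim',onz(T,244.5,196,.092), onz(T,226.3,196,.092),onz(T,263,196,.092))
two('tipL',(377.5,197.5),(360.5,181.5))
two('tipR',(405.5,191),(388,193))
two('cornL',(368.5,156),(386,168.5))
two('cornR',(394.5,150.5),(416,179))
for p in [(342,160),(352.5,199.5),(400,188)]: print('base',onz(T,*p,.01))
print('screws',onz(T,344,161.5,.01),onz(T,394,184.5,.01))
for p in [(356,261),(383,239.5),(432,262)]: print('baseS',onz(S,*p,.01))
print('screwS',[onz(S,*p,.01) for p in [(362,258.5),(404,279.5),(425.5,260.5),(385,241)]])
print('tape',onz(T,327.5,249,.01)); print('bulbb',onz(T,416.5,231,.03))
E
```

```text
grip [0.4542 0.1783 0.0942] [0.0023 0.0023]
bendR [0.4439 0.1215 0.0967] [0.0034 0.0034]
earR [0.5617 0.0926 0.0868] [0.0002 0.0002]
rim [0.57593588 0.14824834 0.092     ] [0.57449663 0.19867444 0.092     ] [0.57739893 0.09698817 0.092     ]
tipL [ 0.548  -0.2012  0.2658] [0.0012 0.0012]
tipR [ 0.5666 -0.2695  0.2646] [0.001 0.001]
cornL [ 0.6475 -0.1751  0.2637] [0.0065 0.0065]
cornR [ 0.6696 -0.2431  0.2593] [0.0008 0.0008]
base [ 0.70819314 -0.1226289   0.01      ]
base [ 0.58980531 -0.15592858  0.01      ]
base [ 0.62818759 -0.2950184   0.01      ]
screws [ 0.70377419 -0.12866227  0.01      ] [ 0.63820999 -0.27733043  0.01      ]
baseS [ 0.58629314 -0.15711665  0.01      ]
baseS [ 0.70765465 -0.11722393  0.01      ]
baseS [ 0.75051529 -0.25955148  0.01      ]
screwS [array([ 0.60582209, -0.15653189,  0.01      ]), array([ 0.64222837, -0.27490521,  0.01      ]), array([ 0.74069253, -0.24644269,  0.01      ]), array([ 0.70772946, -0.12561987,  0.01      ])]
tape [ 0.44275126 -0.08649602  0.01      ]
bulbb [ 0.49972038 -0.33941861  0.03      ]
```

```bash
python3 - <<'E'
from h import *
s=sensors.read_state();R=Rot.from_rotvec(s['eef_rot']).as_matrix();print(R.round(3));print(np.degrees(np.arctan2(R[1,1],R[0,1])))
# fit pail: x,y,yaw,bail
from scipy.optimize import least_squares
T=cam('top');S=cam('scene')
def pts(p):
    x,y,w,a=p
    Rz=Rot.from_euler('z',w).as_matrix()
    f=lambda q:Rz@np.array(q)+np.array([x,y,0])
    b=lambda r,yy:f([-r*np.cos(a),yy,.08+r*np.sin(a)])
    return f,b
obs=lambda p:(lambda f,b:[
 (proj(T,b(.124,0)),(231.3,238.6)),(proj(S,b(.124,0)),(250.3,190.5)),
 (proj(T,b(.124,-.02)),(238.7,241)),(proj(T,b(.124,.02)),(224.2,236)),
 (proj(T,b(.060,-.055)),(258,222)),
 (proj(T,f([0,0,.092])),(244.5,196)),(proj(T,f([0,-.057,.08])),(264.5,202)),(proj(S,f([0,-.057,.08])),(298,196)),
 (proj(S,f([0,0,.092])),(298,187)), (proj(T,b(.09,.055)),(216,219))])(*pts(p))
r=least_squares(lambda p:np.concatenate([np.array(a)-b for a,b in obs(p)]),[.575,.148,-.3,.1],loss='soft_l1')
print(r.x);[print(a.round(1),b) for a,b in obs(r.x)]
f,b=pts(r.x);print('grip',b(.124,0))
E
```

```text
[[-0.904  0.428 -0.001]
 [ 0.428  0.904 -0.001]
 [ 0.    -0.002 -1.   ]]
64.6901521177083
[ 0.57658605  0.14730729 -0.25386298  0.10365186]
[231.1 238.3] (231.3, 238.6)
[252.1 190.6] (250.3, 190.5)
[238.1 240.4] (238.7, 241)
[224.1 236.3] (224.2, 236)
[257.6 222. ] (258, 222)
[244.9 195.8] (244.5, 196)
[264.9 202.2] (264.5, 202)
[298.7 198.1] (298, 196)
[293.6 185.5] (298, 187)
[216.1 221.2] (216, 219)
grip [0.4572045  0.17828213 0.09282983]
```

Request:
{"api": "send_rows", "payload": {
  "motion": [0,0,0,-0.6,-0.48,-0.125,1,0,0,0,-0.6,-0.48,-0.125,1,0,0,0,-0.6,-0.48,-0.125,1,0,0,0,-0.6,-0.48,-0.125,1,0,0,0,-0.6,-0.48,-0.125,1,0,0,0,-0.6,-0.48,-0.125,1,0,0,0,-0.6,-0.48,-0.125,1,0,0,0,-0.6,-0.48,-0.125,1,0,0,0,-0.6,-0.48,-0.125,1,0,0,0,-0.6,-0.48,-0.125,1,0,0,0,-0.6,-0.48,-0.125,1,0,0,0,-0.6,-0.48,-0.125,1,0,0,0,-0.6,-0.48,-0.125,1,0,0,0,-0.6,-0.48,-0.125,1],
  "squeeze": 40
}}

```text
t: 1.32
ee_pos: [0.4562, 0.1769, 0.2806]
eef_rot: [-0.688, -3.065, 0.0]
ft_force: [0.5, 0.7, -1.1]
width: 0.0854
```

Request:
{"api": "send_rows", "payload": {
  "motion": [0,0,0.94,0,0,0,1,0,0,0.94,0,0,0,1,0,0,0.94,0,0,0,1,0,0,0.94,0,0,0,1,0,0,0.94,0,0,0,1,0,0,0.94,0,0,0,1,0,0,0.94,0,0,0,1,0,0,0.94,0,0,0,1,0,0,0.94,0,0,0,1,0,0,0.94,0,0,0,1,0,0,0.94,0,0,0,1,0,0,0.94,0,0,0,1,0,0,0.94,0,0,0,1,0,0,0.94,0,0,0,1,0,0,0,0,0,0,1,0,0,0,0,0,0,1]
}}

```text
t: 2.65
ee_pos: [0.4559, 0.1783, 0.2803]
eef_rot: [-2.478, -1.931, 0.001]
ft_force: [-0.4, 0.4, 0.3]
width: 0.0856
```

```bash
cat >> h.py <<'E'
def look(n,name):
    st=sensors.read_state();im=grab_frame(n);cv2.imwrite('pics/'+name+'.png',im)
    R=Rot.from_rotvec(st['eef_rot']).as_matrix()
    print(name,'t',round(st['t'],2),'p',st['ee_pos'].round(4),'yaw',np.arctan2(R[1,1],R[0,1]).round(4),'z',R[:,2].round(3),'F',st['ft_force'].round(2),'w',round(st['width'],4),'rv',st['eef_rot'].round(4).tolist());return st,im
E
python3 -c "
from h import *
look('wrist','w1')"
```

```text
w1 t 2.65 p [0.4559 0.1783 0.2803] yaw -0.2466 z [-0.001 -0.    -1.   ] F [-0.41  0.42  0.32] w 0.0856 rv [-2.4776, -1.9312, 0.0008]
```

View pics/w1.png

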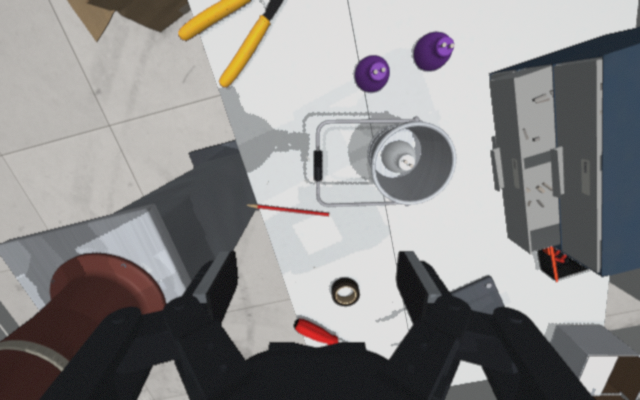

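```bash
python3 -c "
from h import *
crop(cv2.imread('pics/w1.png'),'w1c',295,95,465,220,4)"
```

```text
(no output)
```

View pics/w1c.png

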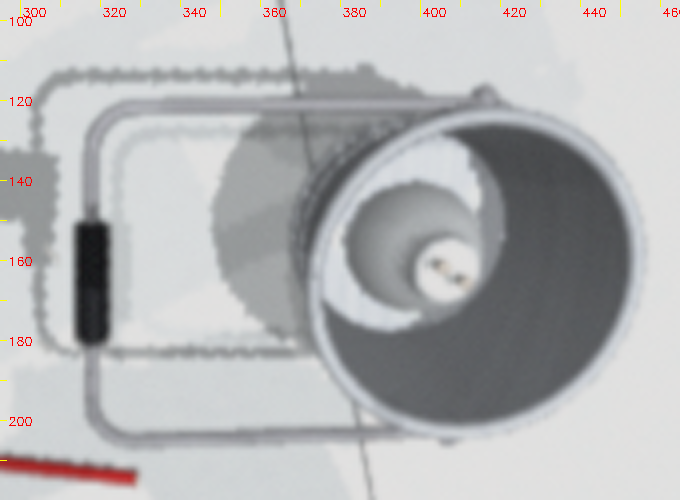

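```bash
python3 - <<'E'
from h import *
from scipy.optimize import least_squares
st={'eef_rot':[-2.4776,-1.9312,.0008],'ee_pos':[.4559,.1783,.2803]}
W=cam('wrist',st);T=cam('top')
def pts(p):
    x,y,w,a=p
    Rz=Rot.from_euler('z',w).as_matrix()
    f=lambda q:Rz@np.array(q)+np.array([x,y,0])
    b=lambda r,yy:f([-r*np.cos(a),yy,.08+r*np.sin(a)])
    return f,b
obs=lambda p:(lambda f,b:[
 (proj(T,b(.124,0)),(231.3,238.6)),(proj(T,f([0,0,.092])),(244.5,196)),
 (proj(W,b(.124,0)),(318,165.7)),(proj(W,b(.124,.02)),(318,150)),(proj(W,b(.124,-.02)),(318,181.5)),
 (proj(W,f([0,0,.092])),(414,163)),(proj(W,f([0,.057,.08])),(416,118)),(proj(W,f([0,-.057,.08])),(407.5,205))])(*pts(p))
r=least_squares(lambda p:np.concatenate([np.array(a)-b for a,b in obs(p)]),[.575,.148,-.3,.1],loss='soft_l1')
print(r.x);[print(a.round(1),b) for a,b in obs(r.x)]
f,b=pts(r.x);print('grip',b(.124,0))
E
```

```text
[ 0.57835329  0.15051045 -0.23177303  0.07962682]
[231.1 238.1] (231.3, 238.6)
[243.7 195.1] (244.5, 196)
[318.1 165.8] (318, 165.7)
[317.9 150.5] (318, 150)
[318.3 180.7] (318, 181.5)
[414.1 164.9] (414, 163)
[415.5 118.4] (416, 118)
[407.2 203. ] (407.5, 205)
grip [0.45805137 0.17890343 0.08986329]
```

Request:
{"api": "send_rows", "payload": {
  "motion": [0,0,0,0,0.03,0.6,0.5,0,0,0,0,0,0.6,0.5,0,0,0,0,0,0.6,0.5,0,0,0,0,0,0.6,0.5,0,0,0,0,0,0.6,0.5,0,0,0,0,0,0.6,0.5,0,0,0,0,0,0.6,0.5,0,0,0,0,0,0.5,0.5,0,0,0,0,0,0.3,0.5,0,0,0,0,0,0.2,0.5,0,0,0,0,0,0,0.5,0,0,0,0,0,0,0.5]
}}

```text
t: 3.7
ee_pos: [0.4577, 0.1782, 0.0732]
eef_rot: [2.479, 1.929, 0.001]
ft_force: [0.1, 0.3, 0.9]
width: 0.0427
```

```bash
python3 -c "
from h import *
st,im=look('wrist','w2');crop(im,'w2c',220,90,420,390,2)
st,im=look('scene','s2');crop(im,'s2c',220,110,330,230,5)
st,im=look('top','t2');crop(im,'t2c',180,140,300,280,4)"
```

```text
w2 t 3.7 p [0.4577 0.1782 0.0732] yaw -0.2486 z [ 0.001  0.    -1.   ] F [0.08 0.31 0.91] w 0.0427 rv [2.4795, 1.9287, 0.0011]
s2 t 3.75 p [0.4582 0.1783 0.0739] yaw -0.2487 z [ 0.002  0.    -1.   ] F [ 0.37 -0.02  0.57] w 0.0427 rv [2.4792, 1.9282, 0.003]
t2 t 3.8 p [0.4584 0.1783 0.0742] yaw -0.2488 z [ 0.003  0.001 -1.   ] F [-1.25 -1.04  0.08] w 0.0428 rv [2.4789, 1.9279, 0.004]
```

View pics/w2.png

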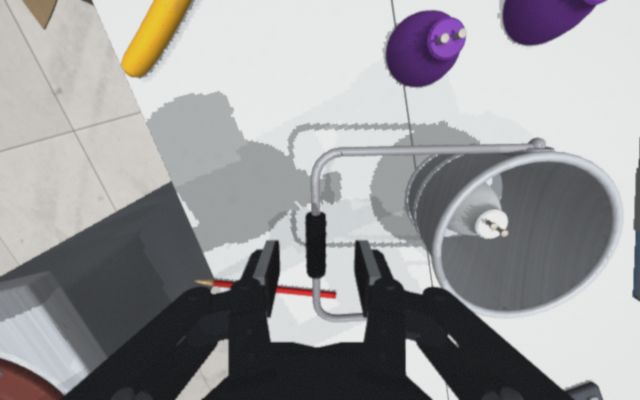

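View pics/s2c.png

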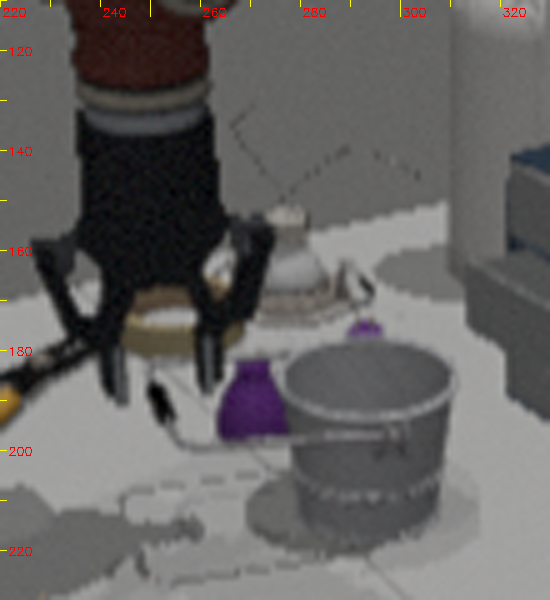

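View pics/t2c.png

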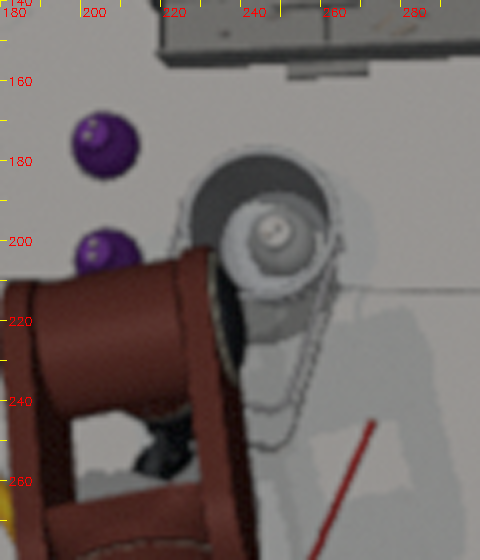

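```bash
python3 - <<'E'
from h import *
st={'eef_rot':[2.4795,1.9287,.0011],'ee_pos':np.array([.4577,.1782,.0732])}
W=cam('wrist',st);S=cam('scene');T=cam('top')
for z in (0,.01,.019,.03):
    p=st['ee_pos']+[0,0,z];print(z,proj(W,p),proj(S,p))
    R=Rot.from_rotvec(st['eef_rot']).as_matrix()
    print([proj(W,p+R@np.array([0,s,0])) for s in(-.0215,.0215)])
W1=cam('wrist',{'eef_rot':[-2.4776,-1.9312,.0008],'ee_pos':[.4559,.1783,.2803]})
print(tri([ray(W1,318,165.7),ray(W,316,245)]))
print(tri([ray(W1,318,165.7),ray(W,316,245),ray(S,250.8,190.5),ray(T,231.3,238.6)]))
print(tri([ray(W1,416,118),ray(W,538,143)]),tri([ray(S,298,196),ray(T,264.5,202)]))
E
python3 -c "
from h import *
crop(cv2.imread('pics/w2.png'),'w2d',230,190,400,320,4)"
```

```text
0 [316.37349123 233.8482774 ] [252.62778068 196.54242888]
[array([283.44520676, 233.8423053 ]), array([349.30011359, 233.85424919])]
0.01 [316.37158847 241.22886989] [252.44106417 193.51166339]
[array([281.64356109, 241.22276784]), array([351.09776708, 241.23497161])]
0.019 [316.36968895 248.59687931] [252.27179404 190.76408598]
[array([279.84498206, 248.59066784]), array([352.89235083, 248.60309042])]
0.03 [316.36708239 258.7074055 ] [252.06331373 187.38005247]
[array([277.37692879, 258.70107692]), array([355.35490559, 258.7137337 ])]
(array([0.45785544, 0.17907239, 0.08951217]), [np.float64(0.00015695208480455967), np.float64(0.00015695208480459916)])
(array([0.45678702, 0.17969719, 0.09182722]), [np.float64(0.00134735656503599), np.float64(0.0013281782943231543), np.float64(0.002848372381696805), np.float64(0.0017602521744517043)])
(array([0.59147399, 0.20650112, 0.08190214]), [np.float64(8.51126938264318e-05), np.float64(8.511269382632533e-05)]) (array([0.56101648, 0.09284968, 0.08696222]), [np.float64(0.0005541764332309795), np.float64(0.0005541764332309939)])
```

View pics/w2d.png

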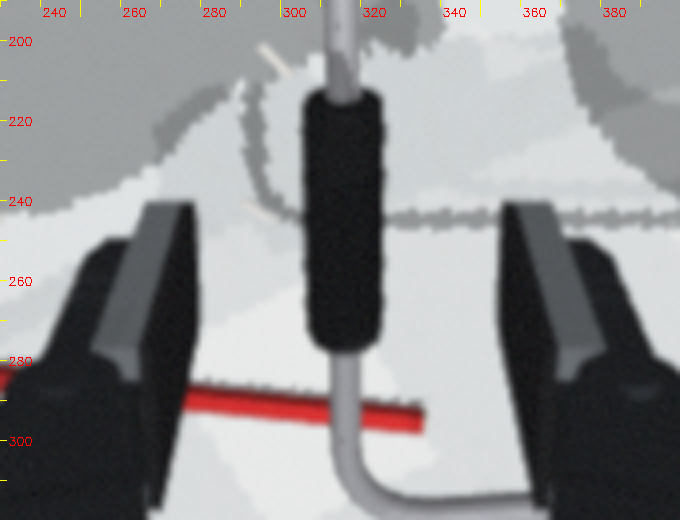

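Request:
{"api": "send_rows", "payload": {
  "motion": [0,0,0,0,0,0.05,0.5,0,0,0,0,0,0,0.3,0,0,0,0,0,0,0.2,0,0,0,0,0,0,0.1,0,0,0,0,0,0,0,0,0,0,0,0,0,0,0,0,0,0,0,0,0,0,0,0,0,0,0,0],
  "squeeze": 40
}}

```text
t: 4.52
ee_pos: [0.457, 0.1781, 0.0705]
eef_rot: [-2.48, -1.928, 0.0]
ft_force: [-0.6, 0.7, 0.6]
width: 0.0081
```

```bash
python3 -c "
from h import *
st,im=look('wrist','w3')"
```

```text
w3 t 4.52 p [0.457  0.1781 0.0705] yaw -0.2491 z [-0.  0. -1.] F [-0.57  0.65  0.64] w 0.0081 rv [-2.4799, -1.928, 0.0004]
```

View pics/w3.png

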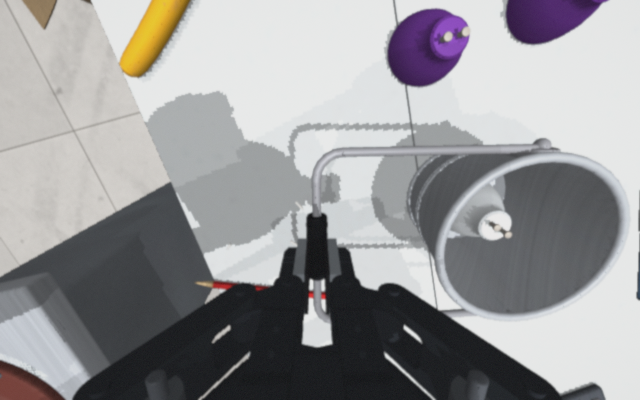

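```bash
python3 - <<'E'
import numpy as np
a=np.linspace(.08,1.571,31);y=-3.1*np.cos(a);z=-3.1*np.sin(a)
def d(v):
    r=np.round(v-v[0],2);return np.diff(r)
L=[[0,0,0,0,float(round(p,2)),float(round(q,2)),0] for p,q in zip(d(y),d(z))]
print(sum(L[:15],[]));print(sum(L[15:],[]))
E
```

```text
[0, 0, 0, 0, 0.02, -0.15, 0, 0, 0, 0, 0, 0.02, -0.16, 0, 0, 0, 0, 0, 0.03, -0.15, 0, 0, 0, 0, 0, 0.04, -0.15, 0, 0, 0, 0, 0, 0.05, -0.14, 0, 0, 0, 0, 0, 0.05, -0.15, 0, 0, 0, 0, 0, 0.06, -0.14, 0, 0, 0, 0, 0, 0.07, -0.14, 0, 0, 0, 0, 0, 0.07, -0.13, 0, 0, 0, 0, 0, 0.08, -0.13, 0, 0, 0, 0, 0, 0.09, -0.13, 0, 0, 0, 0, 0, 0.09, -0.12, 0, 0, 0, 0, 0, 0.1, -0.12, 0, 0, 0, 0, 0, 0.11, -0.11, 0, 0, 0, 0, 0, 0.11, -0.11, 0]
[0, 0, 0, 0, 0.11, -0.1, 0, 0, 0, 0, 0, 0.12, -0.1, 0, 0, 0, 0, 0, 0.13, -0.09, 0, 0, 0, 0, 0, 0.13, -0.08, 0, 0, 0, 0, 0, 0.13, -0.08, 0, 0, 0, 0, 0, 0.14, -0.07, 0, 0, 0, 0, 0, 0.14, -0.06, 0, 0, 0, 0, 0, 0.14, -0.06, 0, 0, 0, 0, 0, 0.15, -0.05, 0, 0, 0, 0, 0, 0.15, -0.04, 0, 0, 0, 0, 0, 0.15, -0.03, 0, 0, 0, 0, 0, 0.15, -0.03, 0, 0, 0, 0, 0, 0.15, -0.02, 0, 0, 0, 0, 0, 0.16, -0.01, 0, 0, 0, 0, 0, 0.15, 0.0, 0]
```

Request:
{"api": "send_rows", "payload": {
  "motion": [0,0,0,0,0.02,-0.15,0,0,0,0,0,0.02,-0.16,0,0,0,0,0,0.03,-0.15,0,0,0,0,0,0.04,-0.15,0,0,0,0,0,0.05,-0.14,0,0,0,0,0,0.05,-0.15,0,0,0,0,0,0.06,-0.14,0,0,0,0,0,0.07,-0.14,0,0,0,0,0,0.07,-0.13,0,0,0,0,0,0.08,-0.13,0,0,0,0,0,0.09,-0.13,0,0,0,0,0,0.09,-0.12,0,0,0,0,0,0.1,-0.12,0,0,0,0,0,0.11,-0.11,0,0,0,0,0,0.11,-0.11,0]
}}

```text
t: 5.82
ee_pos: [0.496, 0.1682, 0.1523]
eef_rot: [-2.48, -1.928, -0.0]
ft_force: [-1.9, -0.4, 0.2]
width: 0.008
```

```bash
python3 -c "
from h import *
st,im=look('wrist','w4')"
```

```text
w4 t 5.82 p [0.496  0.1682 0.1523] yaw -0.2491 z [ 0.  0. -1.] F [-1.9  -0.38  0.15] w 0.008 rv [-2.4802, -1.9282, -0.0001]
```

View pics/w4.png

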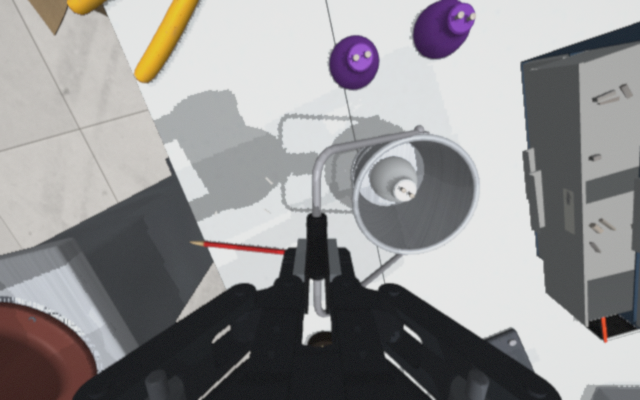

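Request:
{"api": "send_rows", "payload": {
  "motion": [0,0,0,0,0.11,-0.1,0,0,0,0,0,0.12,-0.1,0,0,0,0,0,0.13,-0.09,0,0,0,0,0,0.13,-0.08,0,0,0,0,0,0.13,-0.08,0,0,0,0,0,0.14,-0.07,0,0,0,0,0,0.14,-0.06,0,0,0,0,0,0.14,-0.06,0,0,0,0,0,0.15,-0.05,0]
}}

```text
t: 6.62
ee_pos: [0.5425, 0.1564, 0.1798]
eef_rot: [2.48, 1.928, 0.001]
ft_force: [-1.4, 1.7, 2.5]
width: 0.0078
```

Request:
{"api": "send_rows", "payload": {
  "motion": [0,0,0,0,0.15,-0.04,0,0,0,0,0,0.15,-0.03,0,0,0,0,0,0.15,-0.03,0,0,0,0,0,0.15,-0.02,0,0,0,0,0,0.15,-0.01,0,0,0,0,0,0.1,0.0,0,0,0,0,0,0.05,0.0,0,0,0,0,0,0,0.0,0,0,0,0,0,0,0.0,0]
}}

```text
t: 7.37
ee_pos: [0.577, 0.1476, 0.1849]
eef_rot: [2.48, 1.928, 0.001]
ft_force: [0.9, 1.1, 3.9]
width: 0.0082
```

```bash
python3 -c "
from h import *
st,im=look('wrist','w5')
st,im=look('scene','s5');crop(im,'s5c',230,90,340,230,4)"
```

```text
w5 t 7.37 p [0.577  0.1476 0.1849] yaw -0.2492 z [ 0.001  0.    -1.   ] F [0.89 1.11 3.89] w 0.0082 rv [2.4798, 1.9278, 0.0012]
s5 t 7.42 p [0.5768 0.1477 0.1849] yaw -0.2491 z [ 0.001  0.    -1.   ] F [0.71 1.92 5.09] w 0.0083 rv [2.4798, 1.928, 0.0011]
```

View pics/s5c.png

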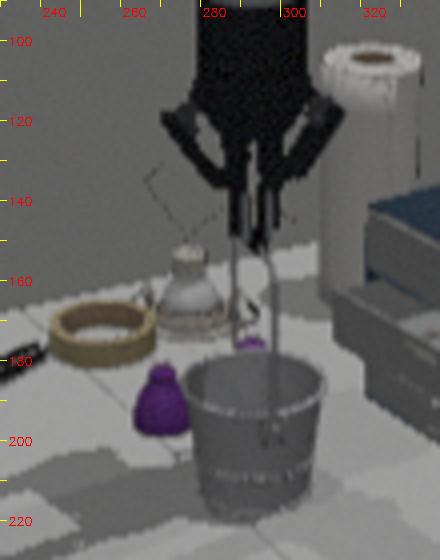

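View pics/w5.png

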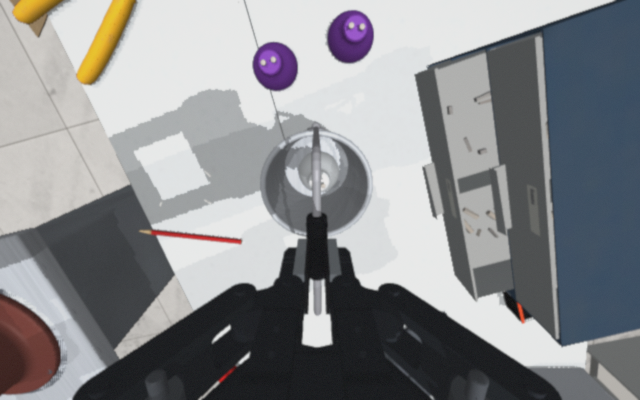

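Request:
{"api": "send_rows", "payload": {
  "motion": [0,0,0,0,0,-0.03,0,0,0,0,0,0,-0.06,0,0,0,0,0,0,-0.1,0,0,0,0,0,0,-0.15,0,0,0,0,0,0,-0.24,0,0,0,0,0,0,-0.24,0,0,0,0,0,0,-0.24,0,0,0,0,0,0,-0.24,0,0,0,0,0,0,-0.24,0,0,0,0,0,0,-0.24,0,0,0,0,0,0,-0.17,0,0,0,0,0,0,-0.1,0,0,0,0,0,0,-0.07,0,0,0,0,0,0,-0.03,0,0,0,0,0,0,0,0,0,0,0,0,0,0,0]
}}

```text
t: 8.8
ee_pos: [0.5763, 0.1476, 0.2699]
eef_rot: [-2.48, -1.928, 0.001]
ft_force: [-0.5, -0.7, -2.9]
width: 0.0081
```

```bash
python3 -c "
from h import *
st,im=look('wrist','w6')
st,im=look('scene','s6');crop(im,'s6c',230,60,340,230,3);crop(im,'s6h',345,155,425,235,8)"
```

```text
w6 t 8.8 p [0.5763 0.1476 0.2699] yaw -0.2491 z [-0.001 -0.    -1.   ] F [-0.47 -0.75 -2.88] w 0.0081 rv [-2.4798, -1.9279, 0.0015]
s6 t 8.85 p [0.5763 0.1476 0.2698] yaw -0.2491 z [-0.001 -0.    -1.   ] F [-1.   -0.62 -3.75] w 0.0079 rv [-2.4797, -1.9279, 0.0018]
```

View pics/s6c.png

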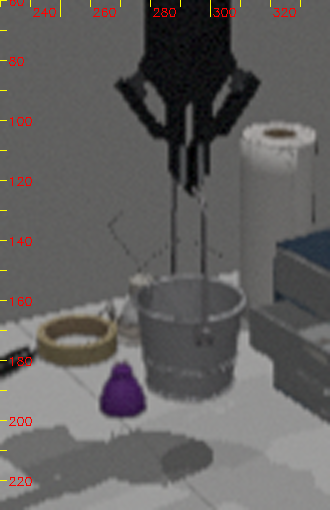

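View pics/s6h.png

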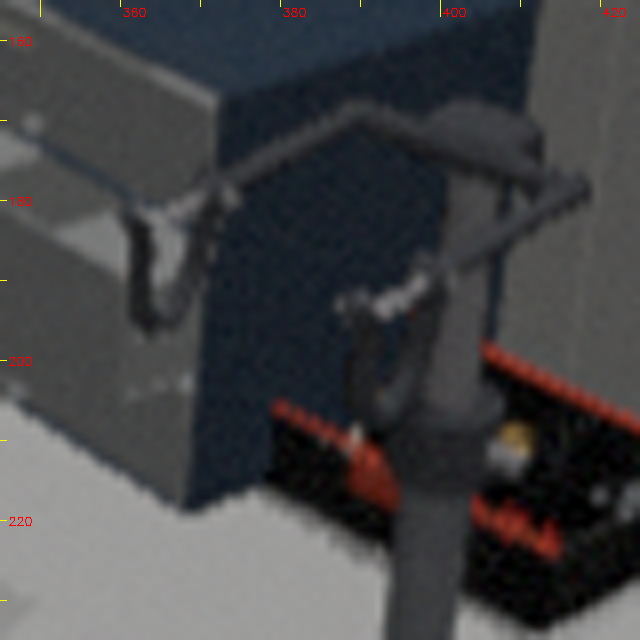

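```bash
cat > fitst.py <<'E'
from h import *
from scipy.optimize import least_squares
T=cam('top');S=cam('scene')
BASE=[(T,(342,160),(65,75,10)),(T,(352.5,199.5),(-65,75,10)),(T,(400,188),(-65,-75,10)),
(S,(356,261),(-65,75,10)),(S,(383.5,239.5),(65,75,10)),(S,(432,262),(65,-75,10))]
HK=[(T,(377,197),(-115,36,'10')),(T,(406,190.5),(-115,-36,'10')),
(S,(361.9,181.2),(-115,36,'10')),(S,(389.3,192.3),(-115,-36,'10')),
(S,(364.2,196.6),(-96,36,'-38')),(S,(392.9,208),(-96,-36,'-38')),
(S,(372.8,179.4),(-78,36,'0')),(S,(399,188.8),(-78,-36,'0'))]
def fit(extra=[],p0=(.672,-.202,.27,.26),w=1.):
    O=BASE+HK+extra
    def pr(p,q):
        x,y,a,h=p;z=q[2]/1000 if not isinstance(q[2],str) else h+float(q[2])/1000
        c,s=np.cos(a),np.sin(a);X,Y=q[0]/1000,q[1]/1000
        return np.array([x+c*X-s*Y,y+s*X+c*Y,z])
    r=least_squares(lambda p:np.concatenate([proj(c,pr(p,q))-uv for c,uv,q in O]),p0,loss='soft_l1')
    print(r.x.round(4))
    for c,uv,q in O: print(q,(proj(c,pr(r.x,q))-uv).round(1))
    return r.x
if __name__=='__main__':
    p=fit();c,s=np.cos(p[2]),np.sin(p[2])
    for d in(-.1,-.19):print(d,p[0]+c*d,p[1]+s*d)
E
python3 fitst.py
```

```text
[ 0.6691 -0.2062  0.2711  0.2583]
(65, 75, 10) [-2.  -1.2]
(-65, 75, 10) [-1.6  1.1]
(-65, -75, 10) [0.3 0.5]
(-65, 75, 10) [-1.3 -1.2]
(65, 75, 10) [ 0.5 -0.5]
(65, -75, 10) [0.8 0.1]
(-115, 36, '10') [0.8 0.5]
(-115, -36, '10') [ 0.4 -0. ]
(-115, 36, '10') [-0.2 -0.7]
(-115, -36, '10') [ 0.6 -0.7]
(-96, 36, '-38') [1.3 0.4]
(-96, -36, '-38') [-0.2  0.5]
(-78, 36, '0') [-1.2 -0.3]
(-78, -36, '0') [0.3 1. ]
-0.1 0.5727986034318896 -0.23298706590432308
-0.19 0.48608585926798065 -0.2570889330428765
```

Request:
{"api": "send_rows", "payload": {
  "motion": [0,0,0,-0.05,0,0,0,0,0,0,-0.1,0,0,0,0,0,0,-0.15,0.01,0,0,0,0,0,-0.2,0.01,0,0,0,0,0,-0.25,0.01,0,0,0,0,0,-0.3,0.01,0,0,0,0,0,-0.35,0.01,0,0,0,0,0,-0.4,0.01,0,0,0,0,0,-0.4,0.01,0,0,0,0,0,-0.4,0.01,0,0,0,0,0,-0.4,0.01,0,0,0,0,0,-0.4,0.01,0,0,0,0,0,-0.4,0.01,0,0,0,0,0,-0.4,0.01,0,0,0,0,0,-0.4,0.01,0,0,0,0,0,-0.4,0.01,0,0,0,0,0,-0.4,0.01,0,0]
}}

```text
t: 10.32
ee_pos: [0.5283, -0.065, 0.2707]
eef_rot: [2.481, 1.927, -0.0]
ft_force: [0.0, -0.1, -3.3]
width: 0.0082
```

Request:
{"api": "send_rows", "payload": {
  "motion": [0,0,0,-0.4,0.01,0,0,0,0,0,-0.4,0.01,0,0,0,0,0,-0.4,0.01,0,0,0,0,0,-0.4,0.01,0,0,0,0,0,-0.4,0.01,0,0,0,0,0,-0.4,0.01,0,0,0,0,0,-0.4,0.01,0,0,0,0,0,-0.4,0.01,0,0,0,0,0,-0.36,0.01,0,0,0,0,0,-0.3,0.01,0,0,0,0,0,-0.25,0.01,0,0,0,0,0,-0.2,0.01,0,0,0,0,0,-0.15,0.01,0,0,0,0,0,-0.1,0.01,0,0,0,0,0,-0.05,0.01,0,0,0,0,0,0,0,0,0]
}}

```text
t: 11.65
ee_pos: [0.4896, -0.2434, 0.2706]
eef_rot: [-2.48, -1.928, -0.0]
ft_force: [0.3, 0.3, -3.8]
width: 0.008
```

Request:
{"api": "send_rows", "payload": {
  "motion": [0,0,-0.1,0,0,0,0,0,0,-0.2,0,0,0,0,0,0,-0.3,0,0,0,0,0,0,-0.4,0,0,0,0,0,0,-0.4,0,0,0,0,0,0,-0.4,0,0,0,0,0,0,-0.4,0,0,0,0,0,0,-0.4,0,0,0,0,0,0,-0.4,0,0,0,0,0,0,-0.4,0,0,0,0,0,0,-0.4,0,0,0,0,0,0,-0.4,0,0,0,0,0,0,-0.3,0,0,0,0,0,0,-0.2,0,0,0,0,0,0,-0.16,0,0,0,0,0,0,-0.1,0,0,0,0,0,0,0,0,0,0,0,0,0,0,0,0,0,0]
}}

```text
t: 13.15
ee_pos: [0.4895, -0.2433, 0.2706]
eef_rot: [1.902, 2.5, -0.0]
ft_force: [-0.6, 0.6, -4.0]
width: 0.0085
```

```bash
python3 -c "
from h import *
st,im=look('wrist','w7')
st,im=look('scene','s7');crop(im,'s7c',300,130,430,290,4)
st,im=look('top','t7');crop(im,'t7c',330,130,450,270,4)"
```

```text
w7 t 13.15 p [ 0.4895 -0.2433  0.2706] yaw 0.2703 z [ 0. -0. -1.] F [-0.63  0.61 -3.96] w 0.0085 rv [1.9019, 2.5005, -0.0]
s7 t 13.2 p [ 0.4895 -0.2433  0.2706] yaw 0.2703 z [-0.  0. -1.] F [ 0.63  0.16 -3.42] w 0.0082 rv [-1.9019, -2.5005, -0.0]
t7 t 13.25 p [ 0.4895 -0.2433  0.2706] yaw 0.2702 z [ 0.  0. -1.] F [ 0.06  0.15 -4.84] w 0.0078 rv [1.902, 2.5004, 0.0]
```

View pics/w7.png

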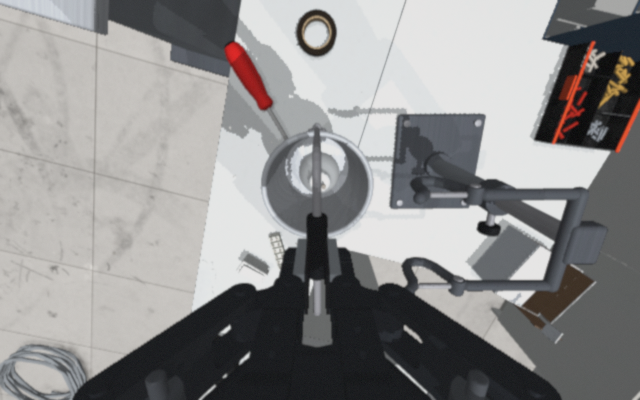

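View pics/s7c.png

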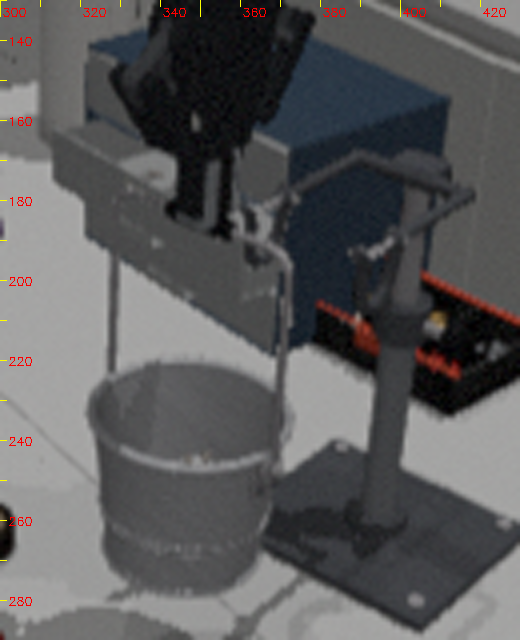

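View pics/t7c.png

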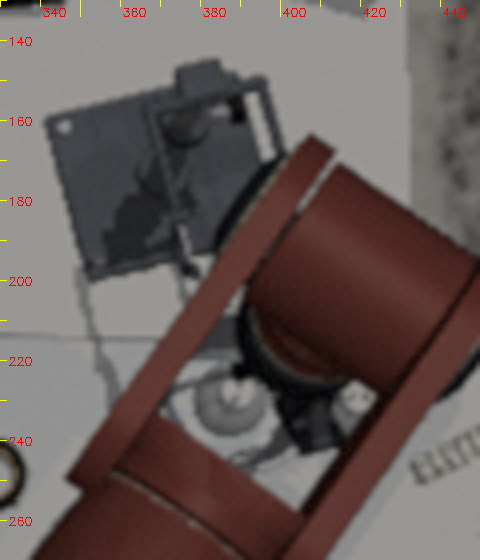

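```bash
python3 -c "
from h import *
crop(cv2.imread('pics/w7.png'),'w7c',385,165,605,305,3)"
```

```text
(no output)
```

View pics/w7c.png

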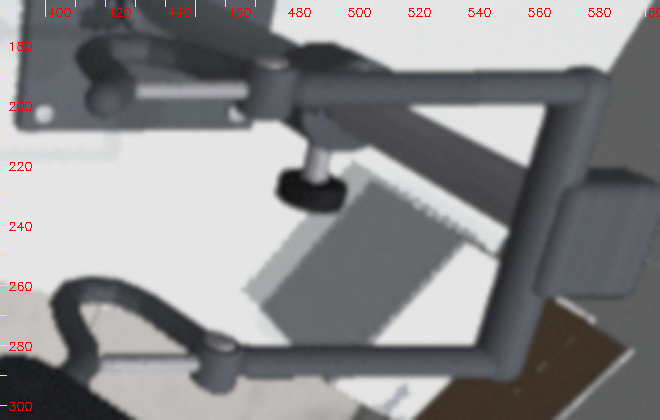

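```bash
cat > f2.py <<'E'
from h import *
import fitst
W=cam('wrist',{'eef_rot':[1.9019,2.5005,0],'ee_pos':np.array([.4895,-.2433,.2706])})
ex=[(W,(475.7,193.3),(-80,36,'0')),(W,(458.3,285.2),(-80,-36,'0')),(W,(422,197),(-116,36,'10'))]
p=fitst.fit(ex)
c,s=np.cos(p[2]),np.sin(p[2])
for d in(-.1,-.19):print(d,p[0]+c*d,p[1]+s*d)
for xc in(-10,-5,0,5):
  print(xc,[proj(W,[p[0]+c*xc/1e3-s*Y,p[1]+s*xc/1e3+c*Y,p[3]]).round(1) for Y in(.036,-.036)])
# cross bar separation test: two bar lines separation at different h
fitst.BASE=[];fitst.HK=fitst.HK[:4]
print('wrist-weighted');q=fitst.fit(ex+ex+ex);c,s=np.cos(q[2]),np.sin(q[2]);print(q[0]-.1*c,q[1]-.1*s)
E
python3 f2.py
```

```text
[ 0.67   -0.2053  0.2719  0.2591]
(65, 75, 10) [-2.3 -1.5]
(-65, 75, 10) [-1.8  0.8]
(-65, -75, 10) [0.  0.2]
(-65, 75, 10) [-1.2 -1.5]
(65, 75, 10) [ 0.5 -0.8]
(65, -75, 10) [ 0.8 -0.2]
(-115, 36, '10') [0.5 0.1]
(-115, -36, '10') [ 0.1 -0.5]
(-115, 36, '10') [-0.1 -1.3]
(-115, -36, '10') [ 0.7 -1.3]
(-96, 36, '-38') [ 1.4 -0.1]
(-96, -36, '-38') [-0.1 -0.1]
(-78, 36, '0') [-1.1 -0.8]
(-78, -36, '0') [0.4 0.4]
(-80, 36, '0') [-2.  -0.2]
(-80, -36, '0') [-2.1 -0.8]
(-116, 36, '10') [3.  1.2]
-0.1 0.5736488737306735 -0.23220689649850906
-0.19 0.48695545899869463 -0.2563781985343761
-10 [array([579.3, 193. ]), array([549.8, 284.3])]
-5 [array([586.8, 193. ]), array([556.5, 284.2])]
0 [array([594.3, 192.9]), array([563.2, 284.2])]
5 [array([601.9, 192.9]), array([569.9, 284.2])]
wrist-weighted
[ 0.6686 -0.2033  0.2824  0.262 ]
(-115, 36, '10') [0.3 0.4]
(-115, -36, '10') [-0.1 -0.4]
(-115, 36, '10') [-0.7 -2.5]
(-115, -36, '10') [ 0.2 -2.7]
(-80, 36, '0') [-0.9 -1. ]
(-80, -36, '0') [-0.4 -0.1]
(-116, 36, '10') [3.1 1.1]
(-80, 36, '0') [-0.9 -1. ]
(-80, -36, '0') [-0.4 -0.1]
(-116, 36, '10') [3.1 1.1]
(-80, 36, '0') [-0.9 -1. ]
(-80, -36, '0') [-0.4 -0.1]
(-116, 36, '10') [3.1 1.1]
0.5725578462749141 -0.23114960545826962
```

Request:
{"api": "send_rows", "payload": {
  "motion": [0,0,0,-0.05,0,0,0,0,0,0,-0.1,0,0,0,0,0,0,-0.1,0,0,0,0,0,0,-0.04,0,0,0,0,0,0,0,0.04,0,0,0,0,0,0,0.08,0,0,0,0,0,0,0.12,0,0,0,0,0,0,0.16,0,0,0,0,0,0,0.2,0,0,0,0,0,0,0.2,0,0,0,0,0,0,0.2,0,0,0,0,0,0,0.2,0,0,0,0,0,0,0.2,0,0,0,0,0,0,0.2,0,0,0,0,0,0,0.2,0,0,0,0,0,0,0.16,0,0,0,0,0,0,0.08,0,0,0,0,0,0,0.04,0,0,0,0,0,0,0.04,0,0,0,0,0,0,0,0,0]
}}

```text
t: 14.97
ee_pos: [0.5744, -0.2319, 0.2706]
eef_rot: [-1.902, -2.5, 0.0]
ft_force: [0.8, 0.2, -4.3]
width: 0.0083
```

```bash
python3 -c "
from h import *
st,im=look('wrist','w8');crop(im,'w8c',270,120,470,300,4)
st,im=look('scene','s8');crop(im,'s8c',320,130,430,290,4)"
```

```text
w8 t 14.97 p [ 0.5744 -0.2319  0.2706] yaw 0.2702 z [-0. -0. -1.] F [ 0.75  0.16 -4.29] w 0.0083 rv [-1.9019, -2.5004, 0.0001]
s8 t 15.02 p [ 0.5742 -0.2319  0.2706] yaw 0.2702 z [-0. -0. -1.] F [-0.18 -0.33 -3.17] w 0.0079 rv [-1.902, -2.5004, 0.0002]
```

View pics/w8c.png

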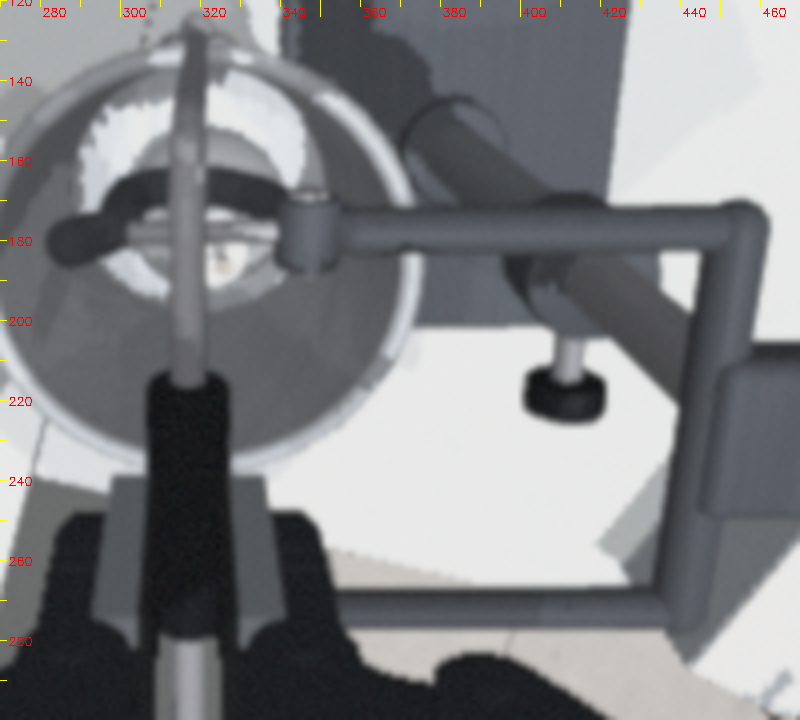

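View pics/s8c.png

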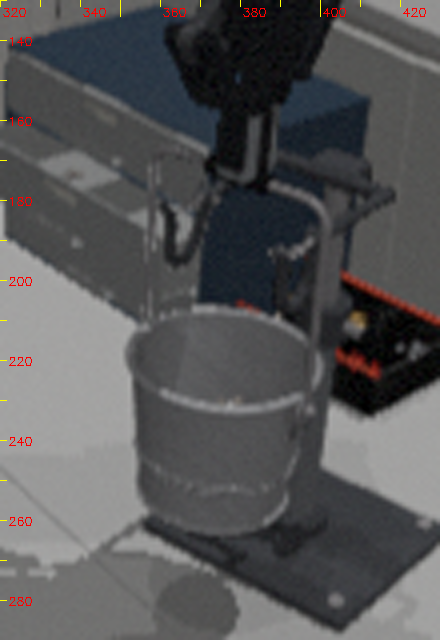

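Request:
{"api": "send_rows", "payload": {
  "motion": [0,0,0,0,0,0.05,0,0,0,0,0,0,0.1,0,0,0,0,0,0,0.1,0,0,0,0,0,0,0.1,0,0,0,0,0,0,0.1,0,0,0,0,0,0,0.05,0,0,0,0,0,0,0,0]
}}

```text
t: 15.65
ee_pos: [0.5739, -0.2316, 0.2494]
eef_rot: [-1.901, -2.499, 0.0]
ft_force: [0.3, -0.8, -3.1]
width: 0.0082
```

Request:
{"api": "send_rows", "payload": {
  "motion": [0,0,0,0,0,0.05,0,0,0,0,0,0,0.05,0,0,0,0,0,0,0.05,0]
}}

```text
t: 15.9
ee_pos: [0.5745, -0.2319, 0.2447]
eef_rot: [1.901, 2.5, 0.0]
ft_force: [-0.0, 0.5, -3.8]
width: 0.0084
```

Request:
{"api": "send_rows", "payload": {
  "motion": [0,0,0,0,0,0.05,0,0,0,0,0,0,0.05,0]
}}

```text
t: 16.07
ee_pos: [0.5744, -0.232, 0.2409]
eef_rot: [1.902, 2.5, -0.0]
ft_force: [-1.0, 0.7, -0.8]
width: 0.0081
```

```bash
python3 -c "
from h import *
st,im=look('wrist','w9');crop(im,'w9c',270,120,470,300,4)
st,im=look('scene','s9');crop(im,'s9c',335,140,425,220,7)"
```

```text
w9 t 16.07 p [ 0.5744 -0.232   0.2409] yaw 0.2703 z [ 0. -0. -1.] F [-1.03  0.71 -0.85] w 0.0081 rv [1.9016, 2.5001, -0.0001]
s9 t 16.12 p [ 0.5743 -0.2319  0.2406] yaw 0.2703 z [ 0. -0. -1.] F [-0.29 -0.96 -0.74] w 0.0079 rv [1.9017, 2.5003, -0.0001]
```

View pics/w9c.png

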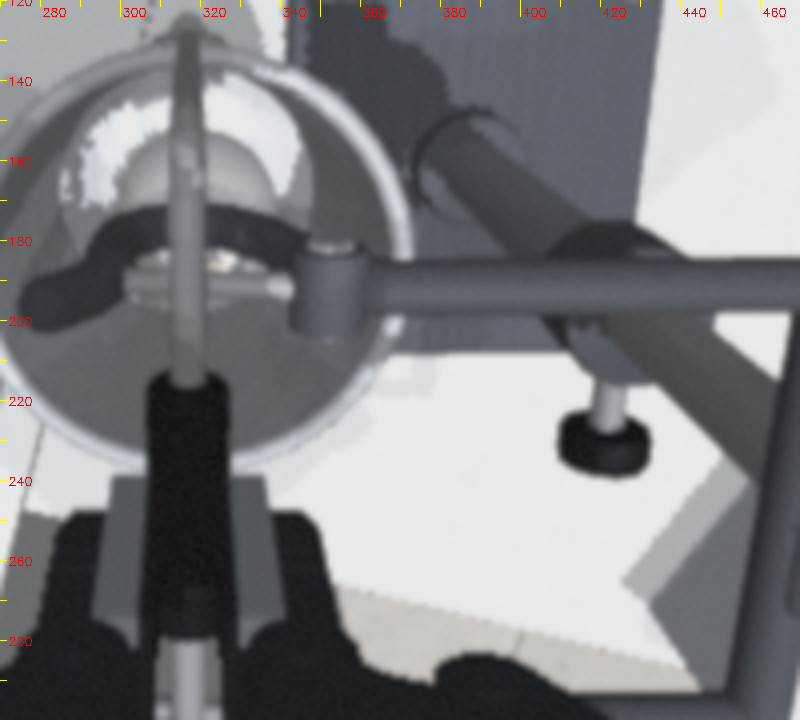

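View pics/s9c.png

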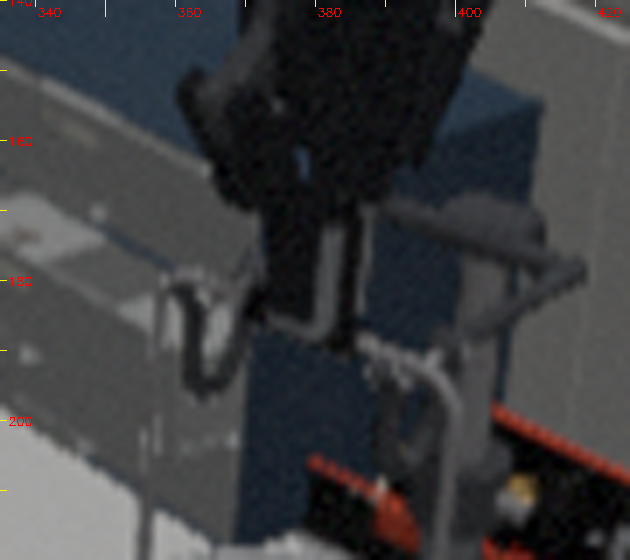

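Request:
{"api": "send_rows", "payload": {
  "motion": [0,0,0,0,0,0.05,0,0,0,0,0,0,0.05,0]
}}

```text
t: 16.33
ee_pos: [0.5747, -0.232, 0.2377]
eef_rot: [1.901, 2.499, 0.001]
ft_force: [-0.4, 1.0, 2.8]
width: 0.0082
```

Request:
{"api": "send_rows", "payload": {
  "motion": [0,0,0,0,0,0.05,0,0,0,0,0,0,0.05,0]
}}

```text
t: 16.5
ee_pos: [0.5754, -0.2319, 0.2344]
eef_rot: [1.9, 2.498, 0.002]
ft_force: [0.3, 1.1, 6.3]
width: 0.008
```

Request:
{"api": "send_rows", "payload": {
  "motion": [0,0,0,0,0,0.05,0,0,0,0,0,0,0.05,0]
}}

```text
t: 16.67
ee_pos: [0.5756, -0.2324, 0.2314]
eef_rot: [1.899, 2.497, 0.002]
ft_force: [-0.9, 0.8, 8.8]
width: 0.0086
```

Request:
{"api": "send_rows", "payload": {
  "motion": [0,0,0,0,0,0.05,0,0,0,0,0,0,0.05,0]
}}

```text
t: 16.83
ee_pos: [0.5757, -0.2329, 0.2282]
eef_rot: [1.898, 2.496, 0.0]
ft_force: [-1.0, -0.1, 11.3]
width: 0.0079
```

```bash
python3 -c "
from h import *
st,im=look('wrist','w10');crop(im,'w10c',270,120,470,300,4)"
```

```text
w10 t 16.83 p [ 0.5757 -0.2329  0.2282] yaw 0.2704 z [ 0.005 -0.003 -1.   ] F [-1.04 -0.13 11.29] w 0.0079 rv [1.8982, 2.4958, 0.0004]
```

View pics/w10c.png

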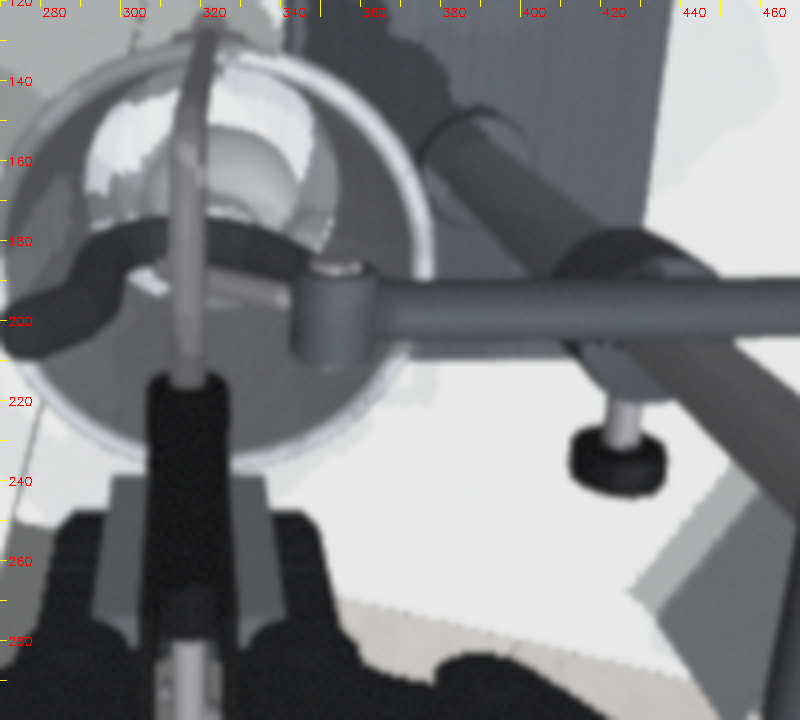

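Request:
{"api": "send_rows", "payload": {
  "motion": [0,0,0,0,0,0.05,0]
}}

```text
t: 16.97
ee_pos: [0.5755, -0.2332, 0.2265]
eef_rot: [1.898, 2.496, -0.001]
ft_force: [-3.9, 0.2, 10.8]
width: 0.0081
```

Request:
{"api": "send_rows", "payload": {
  "motion": [0,0,0,0,0,0.05,0]
}}

```text
t: 17.05
ee_pos: [0.5755, -0.2334, 0.2246]
eef_rot: [1.898, 2.495, -0.001]
ft_force: [-3.4, -1.6, 10.0]
width: 0.0082
```

Request:
{"api": "send_rows", "payload": {
  "motion": [0,0,0,0,0,0.05,0]
}}

```text
t: 17.13
ee_pos: [0.5753, -0.2335, 0.2226]
eef_rot: [1.899, 2.495, -0.002]
ft_force: [-4.4, -1.7, 10.4]
width: 0.008
```

Request:
{"api": "send_rows", "payload": {
  "motion": [0,0,0,0,0,0.05,0]
}}

```text
t: 17.22
ee_pos: [0.5751, -0.2336, 0.2205]
eef_rot: [1.899, 2.496, -0.003]
ft_force: [-5.0, -0.7, 10.4]
width: 0.008
```

Request:
{"api": "send_rows", "payload": {
  "motion": [0,0,0,0,0,0.05,0]
}}

```text
t: 17.3
ee_pos: [0.5747, -0.2337, 0.2181]
eef_rot: [1.9, 2.497, -0.004]
ft_force: [-7.2, -1.6, 7.9]
width: 0.008
```

```bash
python3 -c "
from h import *
st,im=look('wrist','w11');crop(im,'w11c',270,120,470,300,4)
st,im=look('scene','s11');crop(im,'s11c',335,140,425,220,7)"
```

```text
w11 t 17.3 p [ 0.5747 -0.2337  0.2181] yaw 0.2699 z [ 0.002 -0.005 -1.   ] F [-7.24 -1.61  7.87] w 0.008 rv [1.8997, 2.4966, -0.0039]
s11 t 17.35 p [ 0.5737 -0.2337  0.2168] yaw 0.2696 z [-0.001 -0.004 -1.   ] F [-8.52 -2.51  2.92] w 0.0082 rv [1.9014, 2.4982, -0.0062]
```

View pics/w11c.png

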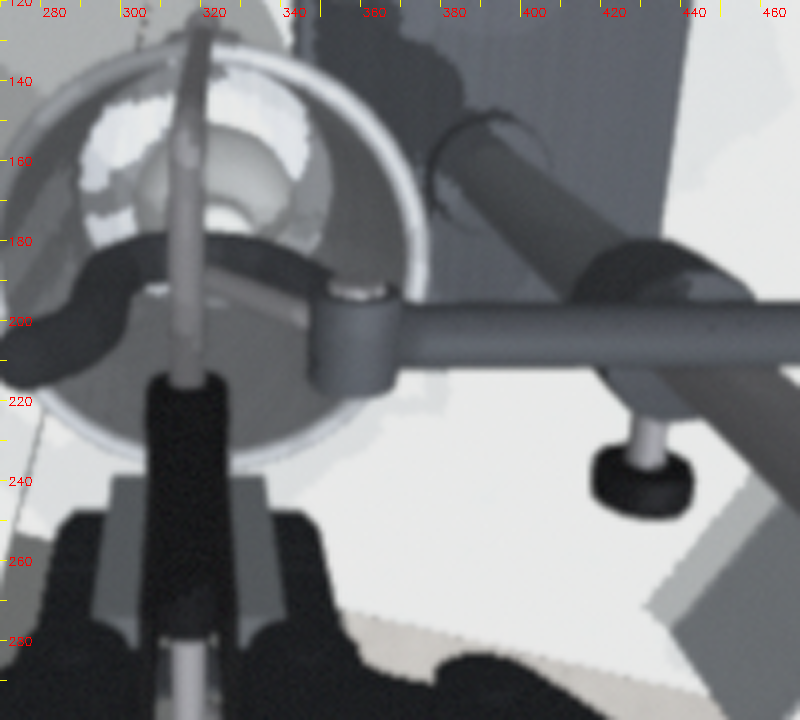

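View pics/s11c.png

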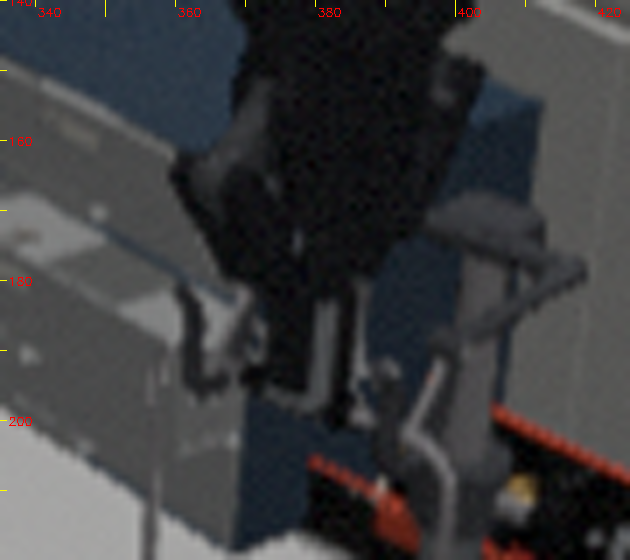

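Request:
{"api": "send_rows", "payload": {
  "motion": [0,0,0,0,0,0,0]
}}

```text
t: 17.48
ee_pos: [0.5738, -0.2321, 0.2138]
eef_rot: [-1.902, -2.5, 0.001]
ft_force: [-0.1, 0.4, -4.3]
width: 0.0081
```

Request:
{"api": "send_rows", "payload": {
  "motion": [0,0,0,0,0,0.02,0]
}}

```text
t: 17.57
ee_pos: [0.574, -0.2317, 0.2125]
eef_rot: [-1.901, -2.499, -0.0]
ft_force: [-0.4, 0.7, -4.1]
width: 0.008
```

```bash
python3 -c "
from h import *
st,im=look('wrist','w12');crop(im,'w12c',270,120,470,300,4)
st,im=look('scene','s12');crop(im,'s12c',335,140,425,220,7)"
```

```text
w12 t 17.57 p [ 0.574  -0.2317  0.2125] yaw 0.2701 z [-0.001  0.001 -1.   ] F [-0.35  0.72 -4.13] w 0.008 rv [-1.9014, -2.4994, -0.0002]
s12 t 17.62 p [ 0.574  -0.2316  0.2122] yaw 0.2703 z [-0.001  0.001 -1.   ] F [ 1.17 -0.28 -2.76] w 0.0081 rv [-1.9009, -2.4993, 0.0001]
```

View pics/w12c.png

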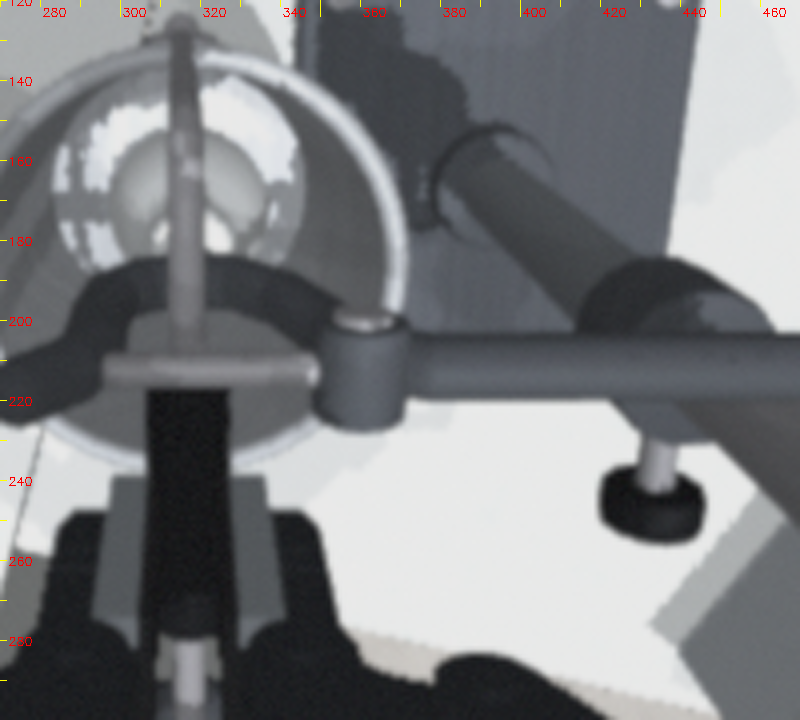

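View pics/s12c.png

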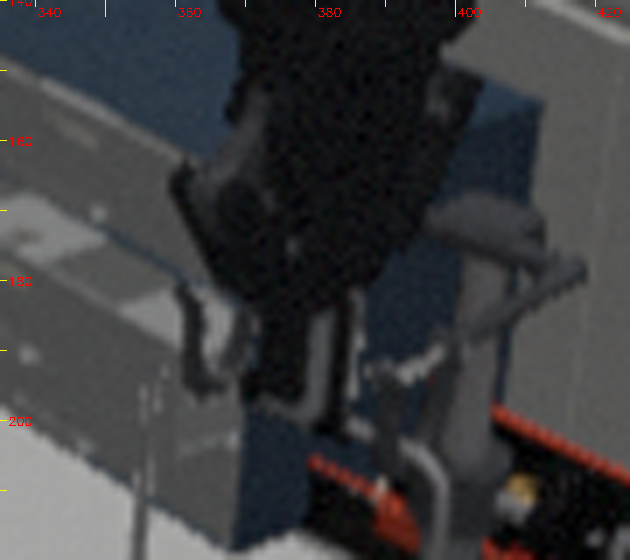

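Request:
{"api": "send_rows", "payload": {
  "motion": [0,0,0,0,0,0.02,0,0,0,0,0,0,0,0]
}}

```text
t: 17.83
ee_pos: [0.5742, -0.2316, 0.2124]
eef_rot: [-1.901, -2.5, -0.0]
ft_force: [0.4, 0.2, -2.9]
width: 0.0084
```

Request:
{"api": "send_rows", "payload": {
  "motion": [0,0,0,0,0,0.02,0,0,0,0,0,0,0,0]
}}

```text
t: 18.0
ee_pos: [0.5744, -0.2318, 0.2122]
eef_rot: [-1.902, -2.501, -0.0]
ft_force: [-0.6, -0.1, -3.2]
width: 0.008
```

Request:
{"api": "send_rows", "payload": {
  "motion": [0,0,0,0,0,0.02,0,0,0,0,0,0,0,0]
}}

```text
t: 18.17
ee_pos: [0.5745, -0.2318, 0.2121]
eef_rot: [1.901, 2.5, 0.0]
ft_force: [-0.9, 0.9, -0.7]
width: 0.0077
```

Request:
{"api": "send_rows", "payload": {
  "motion": [0,0,0,0,0,0.02,0,0,0,0,0,0,0,0]
}}

```text
t: 18.33
ee_pos: [0.5746, -0.2319, 0.2119]
eef_rot: [1.901, 2.5, 0.0]
ft_force: [-2.6, 2.5, 3.8]
width: 0.0079
```

Request:
{"api": "send_rows", "payload": {
  "motion": [0,0,0,0,0,-0.01,0,0,0,0,0,0,0,0.1,0,0,0,0,0,0,0.13,0,0,0,0,0,0,0.17,0,0,0,0,0,0,0.22,0,0,0,0,0,0,0.3,0,0,0,0,0,0,0.38,0,0,0,0,0,0,0.42,0,0,0,0,0,0,0.42,0,0,0,0,0,0,0.42]
}}

```text
t: 19.17
ee_pos: [0.5743, -0.2319, 0.2109]
eef_rot: [1.902, 2.5, -0.0]
ft_force: [0.2, 0.4, 0.5]
width: 0.0357
```

```bash
python3 -c "
from h import *
st,im=look('wrist','w13');crop(im,'w13c',250,100,450,310,3)"
```

```text
w13 t 19.17 p [ 0.5743 -0.2319  0.2109] yaw 0.2703 z [-0. -0. -1.] F [0.21 0.44 0.54] w 0.0357 rv [1.9019, 2.5005, -0.0001]
```

View pics/w13c.png

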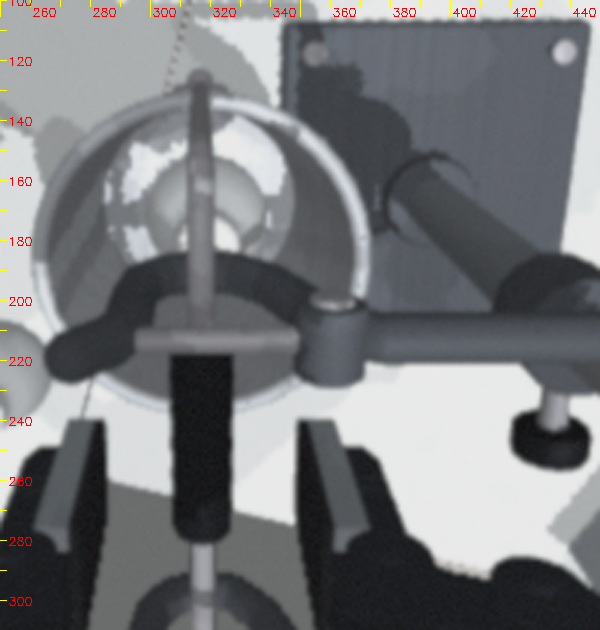

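Released cleanly and the left gate is shut over the wire. I'll withdraw straight up.

Request:
{"api": "send_rows", "payload": {
  "motion": [0,0,0,0,0,-0.05,0.42,0,0,0,0,0,-0.1,0.42,0,0,0,0,0,-0.15,0.42,0,0,0,0,0,-0.2,0.42,0,0,0,0,0,-0.25,0.42,0,0,0,0,0,-0.3,0.42,0,0,0,0,0,-0.35,0.42,0,0,0,0,0,-0.35,0.42,0,0,0,0,0,-0.35,0.42,0,0,0,0,0,-0.35,0.42,0,0,0,0,0,-0.35,0.42,0,0,0,0,0,-0.35,0.42,0,0,0,0,0,-0.35,0.42,0,0,0,0,0,-0.2,0.42,0,0,0,0,0,-0.1,0.42,0,0,0,0,0,0,0.42,0,0,0,0,0,0,0.42,0,0,0,0,0,0,0.42,0,0,0,0,0,0,0.42]
}}

```text
t: 20.8
ee_pos: [0.574, -0.2317, 0.3616]
eef_rot: [-1.901, -2.499, 0.0]
ft_force: [-0.5, -0.3, 0.1]
width: 0.036
```

```bash
python3 -c "
from h import *
st,im=look('wrist','w14')
st,im=look('scene','s14');crop(im,'s14c',325,150,435,285,5)"
```

```text
w14 t 20.8 p [ 0.574  -0.2317  0.3616] yaw 0.2703 z [-0.002  0.001 -1.   ] F [-0.47 -0.34  0.11] w 0.036 rv [-1.9006, -2.4988, 0.0005]
s14 t 20.85 p [ 0.574  -0.2317  0.3618] yaw 0.2703 z [-0.002  0.001 -1.   ] F [ 0.71 -0.47 -0.11] w 0.036 rv [-1.9007, -2.499, 0.0005]
```

View pics/w14.png

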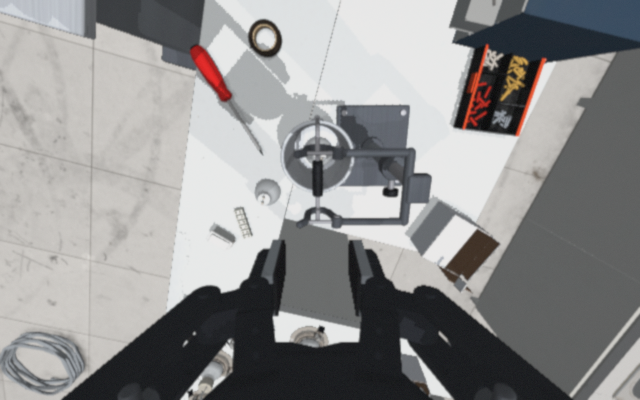

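View pics/s14c.png

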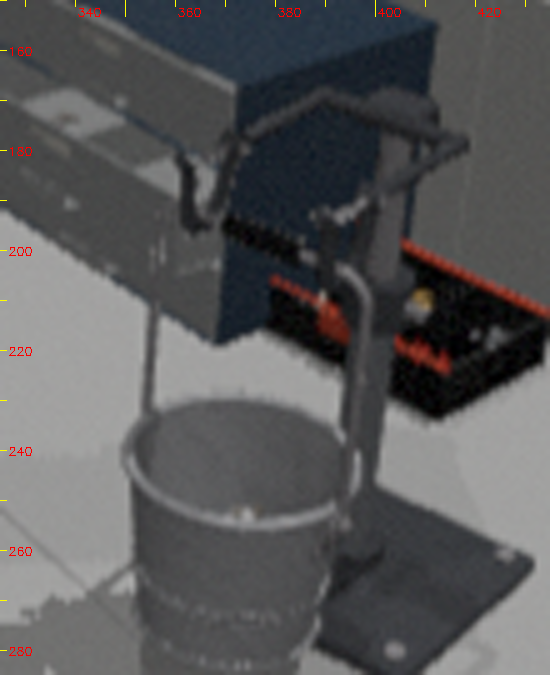

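Request:
{"api": "send_rows", "payload": {
  "motion": [0,0,0,0,0,0,0.42,0,0,0,0,0,0,0.42,0,0,0,0,0,0,0.42,0,0,0,0,0,0,0.42,0,0,0,0,0,0,0.42,0,0,0,0,0,0,0.42,0,0,0,0,0,0,0.42,0,0,0,0,0,0,0.42,0,0,0,0,0,0,0.42,0,0,0,0,0,0,0.42,0,0,0,0,0,0,0.42,0,0,0,0,0,0,0.42,0,0,0,0,0,0,0.42,0,0,0,0,0,0,0.42]
}}

```text
t: 22.07
ee_pos: [0.5743, -0.2319, 0.363]
eef_rot: [-1.902, -2.5, 0.0]
ft_force: [-0.3, 0.0, 0.0]
width: 0.0358
```

```bash
python3 -c "
from h import *
a=cv2.imread('pics/w14.png')
st,im=look('wrist','w15');crop(im,'w15c',270,90,430,240,5)
b=cv2.imread('pics/s14.png');st,im2=look('scene','s15')
print(cv2.absdiff(b,im2)[150:300,320:430].max(),cv2.absdiff(a,im)[90:240,270:430].max())"
```

```text
w15 t 22.07 p [ 0.5743 -0.2319  0.363 ] yaw 0.2703 z [-0.  0. -1.] F [-0.33  0.01  0.02] w 0.0358 rv [-1.9018, -2.5005, 0.0]
s15 t 22.12 p [ 0.5743 -0.2319  0.363 ] yaw 0.2703 z [-0.  0. -1.] F [ 1.35 -1.05 -0.05] w 0.036 rv [-1.9018, -2.5005, 0.0]
32 90
```

View pics/w15c.png

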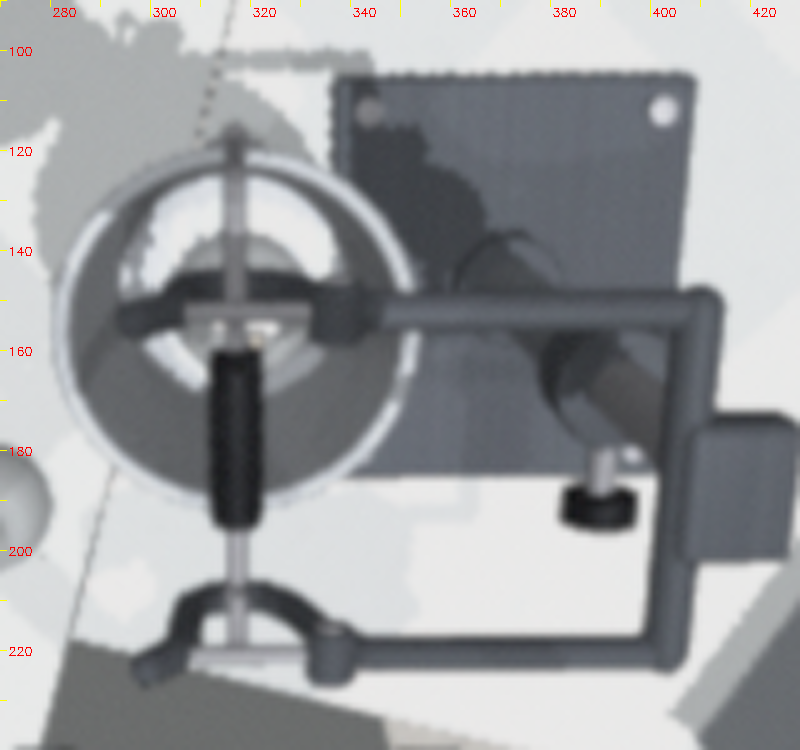

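View pics/s15.png

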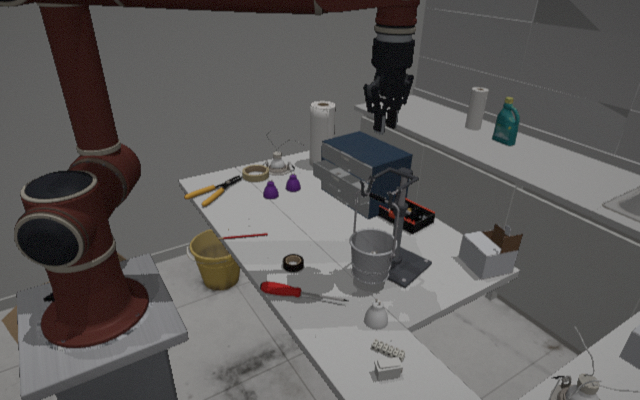

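Both gates lie over the wire in w15: the left from about (307,152) to (331,152), the right from about (307,221) to (330,221). The roll is centred between the prongs. The bulb is in the pail, the pail hangs level, and the bystanders look unmoved. I'm handing in.

```bash
python3 -c "
from plant import env
print(env.sign_off())"
```

```text
the job is handed in; nothing more can be done
None
```

The pail is hanging by its bail on the twin hook with both gates shut, the gripper is clear, and the job is handed in. It took about 22 s of the 67 s allowed.

**What I did:** I took the black roll from above and swung the bail upright with the pail standing. I then carried the pail to the stand and lowered the wire through both gates. Pressing through, the peak was about 15 N on the stand, estimated from the wrist force plus the pail's weight. After the gates snapped shut I seated the wire at about 7.5 N, released it and withdrew straight up.

**Last checks:**
- **Gates and wire:** both gates look level above the wire in the last wrist picture, and the roll is midway between the prongs.
- **Pail and bulb:** the bulb is in the pail and the pail hangs level. The gripper reads no contact force.
- **Bystanders:** the tape roll, screwdriver and second bulb look unmoved. I judged this by eye and did not measure it.
- **Stillness:** not fully confirmed. A comparison of two pictures about 1.3 s apart showed some pixel differences (up to 32 in the scene view and 90 in the wrist view). The wrist camera had moved about 1.4 mm in between, which may explain the larger one. The two views looked the same by eye, but I did not rule out a tiny swing.

**Readings that disagreed:**
- The fingers read about 8 mm on the 12 mm roll throughout, though the grip held.
- One carry move fell about 10 mm short, and I corrected it before entering the hook.

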